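# Put the photo panel on its display stand

### The arm

A 6-joint arm with a two-finger parallel gripper is mounted at the origin on the work surface. World frame = base frame: x ahead of the robot, y to its left, z up, the work surface at z = 0. Lengths are in m, angles in rad, forces in N, time in s.
With the tool pointing down it reaches from about 0.3 to 0.875 m from the base axis. Payload 6.4 kg.
Tool frame: the origin (TCP) lies at the very end of the fingers, on their centre line; the grasp point (between the pads) lies 19 mm behind it; z points along the fingers, y is the direction in which the jaws open and shut (so a half turn about z gives the same grasp; the last joint's range is limited). The gripper opens to 85 mm and grips with 20 to 120 N. Pads are 22 mm wide; open, the fingers measure 114 mm over their backs; the gripper's body (76 mm by 85 mm) begins 54 mm behind the grasp point. The pads swing forward as they close: fully open they stand 13 mm farther back than shut.
Start: joints at [1.088, 0.181, 1.607, -0, 1.354, -0.206], TCP at [0.157, 0.553, 0.231] pointing down, gripper open.
Joint ranges: [-2.99, 2.99], [-0.89, 2.07], [0.3, 2.58], [-1.14, 4.28], [0, 2.63], [-3.12, 3.12]. Speed limits (rad/s): [2.57, 2.57, 3.01, 3.14, 3.14, 3.14].

### API

Orientations are given as a unit quaternion [w, x, y, z].
In Python, from bench import * gives the robot as it stands.
- The arm moves only by the tool arm_command, never from a script. Its argument "motion" is text: rows parted by semicolons, each of 7 numbers parted by spaces: the shift along the tool's x, y, z in units of 0.2 m (1.0 is 0.2 m), then the turn, a rotation vector about the tool's x, y, z in units of 60 degrees (1.0 is 60 degrees), then the opening, from 0 (shut) to 1 (fully open). In form: tx ty tz ax ay az grip; .... A call has 1 to 10 rows; each row shifts and turns the pose as measured when the row begins, along the tool's axes as they then stand; what a row does not reach is not made up. A row lasts 1/12 s, in which the tool goes at most 41.7 mm and 7.16 degrees, less where a joint would pass 70% of its speed; a pose out of reach is approached as far as the arm can. A call with a number of a shift or a turn outside -1 to 1 is refused whole. A call with a gripper value outside its range is refused whole. The fingers move at their own pace and stop on an object; the grip force is fixed at half the most. Time passes only in rows, so rows that do not move let the fingers close. It gives the time, the measured TCP pose, the force and the opening at its end, in the units of the state.
- get_obs(): the state, without advancing time (a new reading comes with each control period).
- camera(name): name is "scene" or "top"; returns a dict with "img" (480x640x3 uint8, red, green, blue), "intrinsics" (3x3 intrinsics, pixels), "pose" (4x4, takes a point from camera to world coordinates). Camera axes: x right, y down, z forward; pixel columns grow to the right and rows downward; lengths in m; the calibration is good to about 2 mm. A picture is of the moment at which its call begins. There is no depth.
- hand_in(): hands the job in, once; it reports no verdict.
Trained networks look in the newest picture that a camera, given by its name, has taken for a name from the list of things; names that differ only in an ending like _2 or _b are one class to them, and where a whole thing is asked for, a point or a joint stands for the part that bears it (a point fixed in the world has none). Each returns a list of dicts, best first, with "conf" (0 to 1); they miss things now and then, are a little off and sometimes report something else, mostly with a low value. They report only what shows in the picture. A call takes as long as a camera call. They do not tell look-alikes from the thing itself.
- search_frame(camera, target): "box" ([left, top, right, bottom] in pixels, round what is visible of it).
The state is a dict: "time_s": time; "q": joint angles; "dq": joint speeds; "joint_efforts": joint torques, N m; "eef_pos": TCP position; "eef_rot": TCP orientation; "wrist_force": force on the tool from outside, world axes, zero at the start; "torque": the same for the moment, N m; "opening": opening from 0.0 (shut) to 1.0 (fully open).
Only numpy, scipy, OpenCV 4.12 (cv2) and the standard library are available. Lean on these libraries where they do the work, as an engineer would, in place of code of your own. Each camera call takes 0.05 s, during which the arm holds its last target.

### The job

The thin photo panel lies flat in the shallow tray on top of the wooden keepsake box. Slide it part-way out over the tray's open front so that you can take hold of its long edges, then put it on the display stand: picture up, lying flat on the sloping rest along the slope, centred, its lower end against the lip. Do not let it fall on the desk, and leave the mug, picture frame, books and pen cup where they are.

Things in the scene. Friction and masses are not known exactly. Their poses are not given: they have to be found in the camera images.
- panel: loose thin lacquered wooden panel, slippery on tray and rest, three small pictures on its top face: 150 (x) by 62 (y) by 4 mm, 55 to 115 g. Origin: centre of its underside, z out of the picture face. Starts flat in the tray, x along the box's x, near (-x) end 8 to 45 mm inside the front edge; 3 mm free at each side, so it cannot be pinched there. Pressed with some newtons it can be dragged.
- box: fixed wooden box 220 (x) by 92 mm (y); origin: centre of its underside, z up, front (-x) towards the robot. Its top, 60 mm high, is a tray: rims 12 mm wide, 6 mm high along both sides and the back, open at the front, where the floor ends at the box's front face (x = -110 mm). Inside the rims 68 mm wide, 208 mm long. Nothing stands in front of it.
- tray_front (a point): middle of the tray floor's open front edge: (-110, 0, 60) mm in the box's frame.
- stand: fixed stand; origin: centre of its underside, z up. Base 150 by 100 by 8 mm. On two posts a brass rest 34 mm wide, 130 mm long, 8 mm thick, rising towards +x (away from the robot) at 0.61 rad (35 deg) from level; at its low end a lip, also 34 mm wide, stands 10 mm up square to its face. The panel is wider, so fingers on its long edges pass beside rest and lip; 30 mm free below.
- stand_lip (a point): the corner where the rest's face meets the lip, mid width: (-55, 0, 50) mm in the stand's frame.
- stand_seat (a point): point on the rest's face 75 mm up the slope from the lip, mid width: (6.5, 0, 93) mm in the stand's frame. The panel's origin belongs here.
- mug: bystander: loose white mug, 76 mm across, 85 mm high, origin under its centre, handle to its +y.
- frame: bystander: loose upright picture frame 120 mm wide (y), 150 mm high, 18 mm thick, origin under its centre.
- books: bystander: two stacked books, 150 by 210 by 50 mm, origin under the centre.
- pencup: bystander: loose dark metal pen cup with pens, 72 mm across, 95 mm high (pens to 156 mm), origin under its centre.
Things that resemble listed ones, but are neither listed nor needed, are in the scene too. What is meant by the panel is not blue, green or orange, and is the smaller of those in its own colour.

How it is judged:
By the outcome, as a careful person would: the job done as asked, in the order asked, and still so for the second after the job is handed in, with the robot touching nothing.
It also fails if it takes over 61 s, if anything falls off the work surface, if the arm or the gripper's body presses on something with over 40 N, if the wrist force passes 120 N, or if a joint passes its speed limit or range.

## Working session

There is one attempt and no reset: what is moved stays moved. The work goes in short steps, Python scripts to look and compute and a tool call to move; the robot and the scene stay as the last step left them, time stands still between calls to the robot, and variables do not carry over. Pictures are saved under pics/ and viewed, and the job is handed in when it is done.

Besides the shell and the picture viewer there is one more tool, called after ">>>" by a JSON object that holds its "name" and its "arguments", one argument or row to a line. arm_command: Moves the arm, as the interface text tells. Shifts and turns lie within -1 to 1; 1 stands for 0.2 m of shift or 60 degrees of turn. Its arguments: {"type":"object","properties":{"motion":{"type":"string"}},"required":["motion"]}

```bash
ls; mkdir -p pics
python3 - <<'E'
from bench import *
import cv2,json
for n in ["scene","top"]:
    c=camera(n); cv2.imwrite(f"pics/{n}0.png",c["img"][:,:,::-1]); print(n,c["intrinsics"],c["pose"])
    for t in ["panel","box","stand","mug","frame","books","pencup"]:
        try: print(t,[(round(d["conf"],2),[round(v) for v in d["box"]]) for d in search_frame(n,t)])
        except Exception as e: print(t,e)
print(get_obs())
E
```

```text
pics
scene [[506.72704147   0.         321.33531137]
 [  0.         506.72704147 244.66736607]
 [  0.           0.           1.        ]] [[-0.77733563  0.35476938 -0.51950746  1.16518732]
 [ 0.6290801   0.44197605 -0.63946494  0.76939309]
 [ 0.00274728 -0.82389069 -0.56674208  0.76144476]
 [ 0.          0.          0.          1.        ]]
panel [(0.9, [164, 258, 210, 294]), (0.86, [297, 169, 334, 201]), (0.79, [153, 222, 198, 251]), (0.76, [352, 231, 405, 280]), (0.72, [235, 198, 289, 230])]
box [(0.6, [222, 193, 308, 255])]
stand [(0.81, [339, 290, 424, 358])]
mug [(0.87, [292, 244, 323, 292]), (0.23, [236, 197, 290, 227])]
frame [(0.74, [207, 250, 261, 326])]
books [(0.79, [198, 171, 277, 217])]
pencup [(0.68, [449, 320, 489, 399]), (0.35, [221, 191, 306, 258])]
top [[437.18546782   0.         322.89915532]
 [  0.         437.18546782 240.14694593]
 [  0.           0.           1.        ]] [[-0.0292521  -0.99141674  0.12742512  0.41250497]
 [-0.99952196  0.0302884   0.00620215 -0.0090569 ]
 [-0.01000841 -0.12718278 -0.9918288   1.10935968]
 [ 0.          0.          0.          
[... 405 characters left out ...]
63, 262])]
{'time_s': 0.8, 'q': array([ 1.08771601e+00,  1.80768773e-01,  1.60695977e+00,  1.08046428e-05,
        1.35379150e+00, -2.06272235e-01]), 'dq': array([-7.02040946e-04,  5.05918207e-04,  4.36244864e-05, -4.30359056e-04,
       -2.03347239e-03,  6.08820454e-04]), 'joint_efforts': array([-4.69009447e-04, -4.44811571e+01, -3.51659274e+01, -3.11942704e-04,
        8.35955307e-04,  2.55673477e-06]), 'eef_pos': array([0.15712333, 0.55315761, 0.23132551]), 'eef_rot': array([7.30173539e-06, 1.37963746e-01, 9.90437279e-01, 3.59521502e-05]), 'wrist_force': array([ 0.47985556,  0.35531622, -0.410353  ]), 'torque': array([ 0.01336553,  0.00027098, -0.01427722]), 'opening': 0.9984856378129693}
```

View pics/scene0.png

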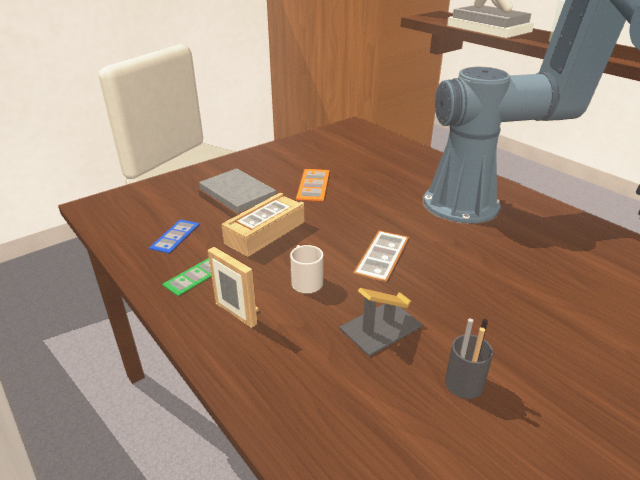

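View pics/top0.png

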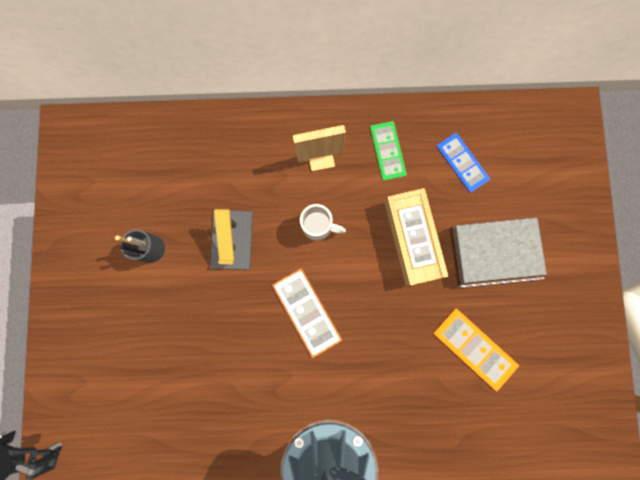

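Run:
```python
import cv2,numpy as np
a=cv2.imread('pics/top0.png');b=cv2.imread('pics/scene0.png')
u=cv2.resize(a[110:290,195:500],(800,472),interpolation=cv2.INTER_CUBIC)
cv2.imwrite('pics/topc.png',u)
u=cv2.resize(b[160:370,140:440],(800,560),interpolation=cv2.INTER_CUBIC)
cv2.imwrite('pics/scenec.png',u)
```

```text
(no output)
```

View pics/topc.png

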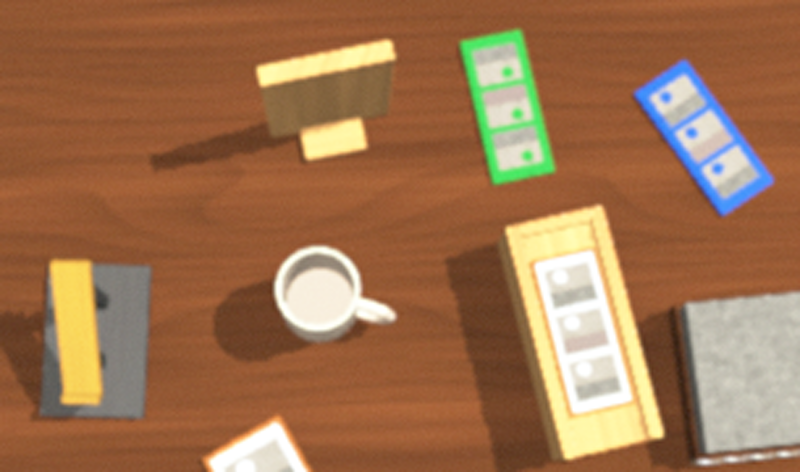

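View pics/scenec.png

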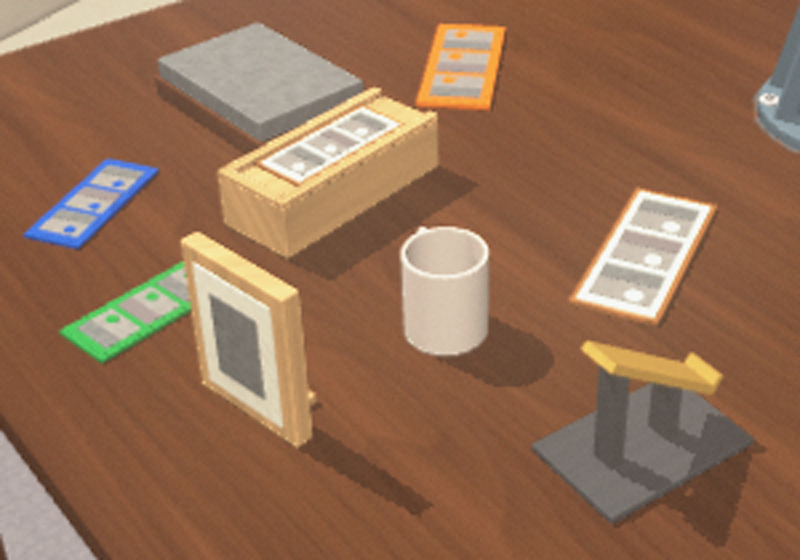

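The things that could be taken for the panel, by pixel in the top view:
- white panel in the tray (417,235)
- larger white panel on the desk (307,313)
- green (388,150)
- blue (463,162)
- orange (476,350)

By the description I choose the smaller white one in the tray. Next I crop close to check that and measure the box and stand corners.

Run:
```python
import cv2,numpy as np
a=cv2.imread('pics/top0.png');b=cv2.imread('pics/scene0.png')
def crop(im,x0,y0,w,h,s,name):
    u=cv2.resize(im[y0:y0+h,x0:x0+w],None,fx=s,fy=s,interpolation=cv2.INTER_CUBIC)
    for i in range(0,w,10): cv2.putText(u,str(x0+i),(i*s,8),0,.3,(255,255,0),1); cv2.line(u,(i*s,0),(i*s,h*s),(255,255,0) if 0 else (120,120,0),1) 
    for i in range(0,h,10): cv2.putText(u,str(y0+i),(0,i*s+8),0,.3,(255,255,0),1); cv2.line(u,(0,i*s),(w*s,i*s),(120,120,0),1)
    cv2.imwrite(name,u)
crop(a,380,180,80,115,5,'pics/c1.png')
crop(b,215,185,100,75,8,'pics/c2.png')
crop(a,200,200,65,80,7,'pics/c3.png')
crop(b,335,280,95,75,8,'pics/c4.png')
```

```text
(no output)
```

View pics/c1.png

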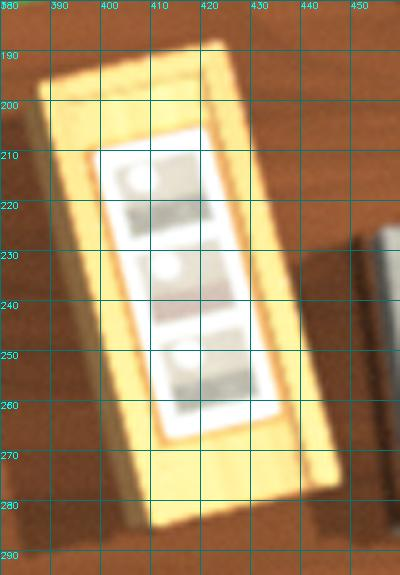

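View pics/c2.png

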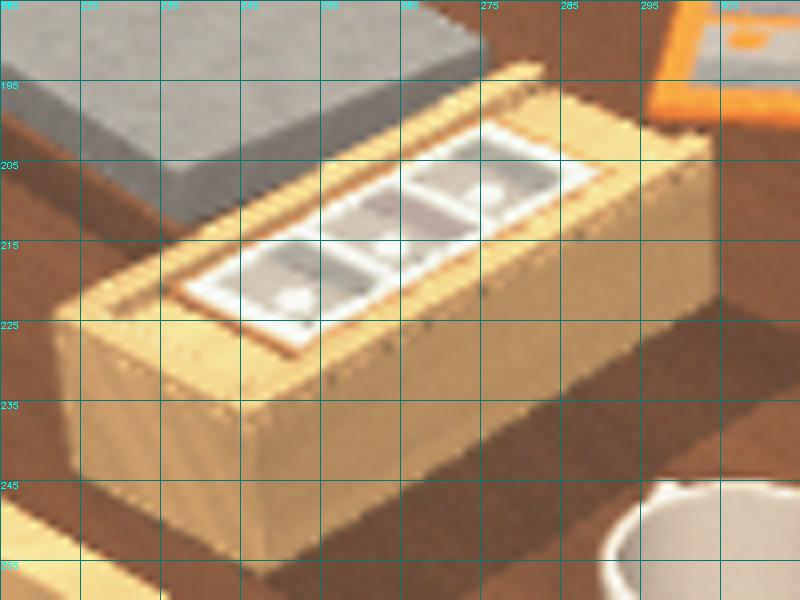

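View pics/c3.png

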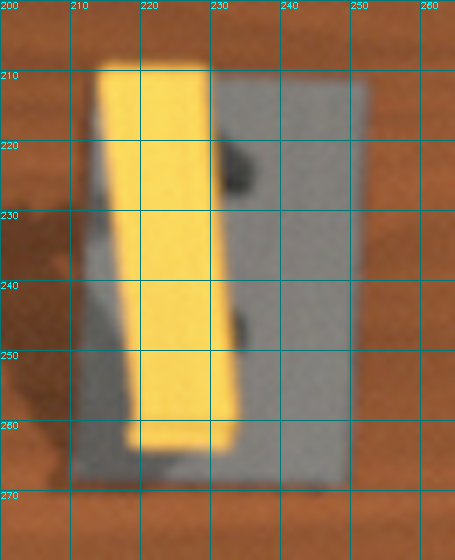

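View pics/c4.png

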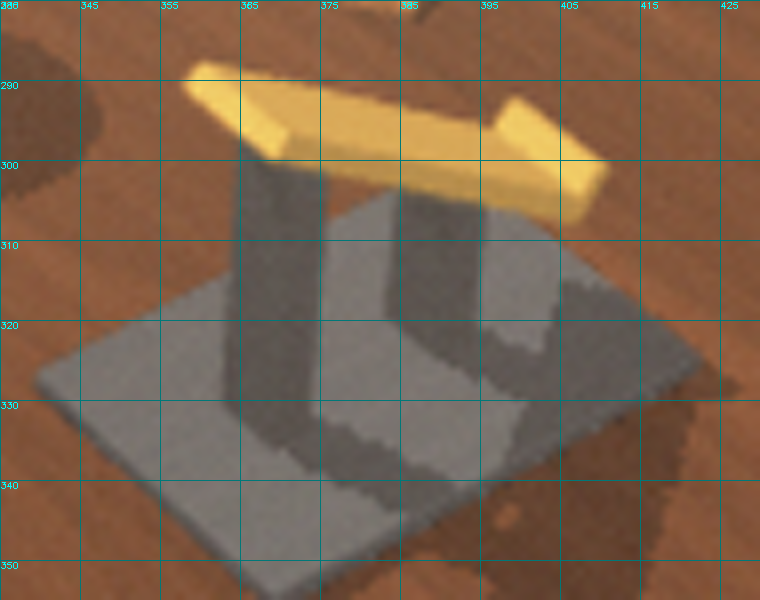

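```bash
cat > h.py <<'E'
import numpy as np, cv2
from scipy.optimize import least_squares
from scipy.spatial.transform import Rotation as R
K={'s':np.array([[506.727,0,321.335],[0,506.727,244.667],[0,0,1]]),'t':np.array([[437.185,0,322.899],[0,437.185,240.147],[0,0,1]])}
P={'s':np.array([[-0.77733563,0.35476938,-0.51950746,1.16518732],[0.6290801,0.44197605,-0.63946494,0.76939309],[0.00274728,-0.82389069,-0.56674208,0.76144476],[0,0,0,1]]),
't':np.array([[-0.0292521,-0.99141674,0.12742512,0.41250497],[-0.99952196,0.0302884,0.00620215,-0.0090569],[-0.01000841,-0.12718278,-0.9918288,1.10935968],[0,0,0,1]])}
def proj(c,p):
    q=(np.atleast_2d(p)-P[c][:3,3])@P[c][:3,:3]; q=q@K[c].T; return q[:,:2]/q[:,2:]
def ray(c,uv,z):
    d=P[c][:3,:3]@np.linalg.solve(K[c],[uv[0],uv[1],1]); o=P[c][:3,3]; return o+d*(z-o[2])/d[2]
def place(v,p):
    c,s=np.cos(v[2]),np.sin(v[2]); p=np.asarray(p)/1000
    return np.c_[v[0]+c*p[:,0]-s*p[:,1],v[1]+s*p[:,0]+c*p[:,1],p[:,2]]
def fit(obs,v0):
    def f(v): return np.concatenate([(proj(c,place(v,[p]))[0]-uv) for c,p,uv in obs])
    r=least_squares(f,v0,loss='soft_l1'); return r.x,f(r.x).reshape(-1,2)
E
python3 - <<'E'
from h import *
box=[('t',(110,46,66),(387.5,196.5)),('t',(110,-46,66),(424.3,188.3)),('t',(-110,-46,66),(448.3,276.9)),('t',(-110,46,66),(410,285.3)),
('s',(110,46,66),(246.3,236)),('s',(110,-46,66),(222,224)),('s',(-110,46,66),(304,202)),('s',(-110,-46,66),(282.5,193)),('s',(110,-46,0),(224,244.3)),('s',(110,46,0),(248,257)),('s',(-110,46,0),(304.5,222))]
st=[('t',(75,-50,8),(252,211.5)),('t',(-75,-50,8),(249,269.3)),('t',(-75,50,8),(210,269)),
('t',(51.5,17,124.6),(213.7,209)),('t',(51.5,-17,124.6),(229.2,209)),('t',(-55,17,50),(218.3,259.7)),('t',(-55,-17,50),(233.7,259.5)),
('s',(51.5,-17,124.6),(360.8,287.8)),('s',(51.5,17,124.6),(371,297)),('s',(75,50,8),(369,354)),('s',(75,-50,8),(339.5,327)),('s',(-75,50,8),(422.5,325))]
for n,o,v in(('box',box,[.45,-.2,.1]),('st',st,[.45,.2,0])):
  for c in 't','s',None:
    oo=[x for x in o if c is None or x[0]==c]
    v,r=fit(oo,v); print(n,c,v.round(4)); 
  print(r.round(1).tolist())
  if n=='box': vb=v
for c,L in(('t',[(397.5,210),(421,205),(437,262.5),(412,269)]),('s',[(235.5,221.5),(276.5,200),(290.5,206.5),(251.5,229.5)])):
  for uv in L:
    w=ray(c,uv,.064); d=w[:2]-vb[:2]; cs,sn=np.cos(vb[2]),np.sin(vb[2]); print(c,w.round(4),(cs*d[0]+sn*d[1]).round(4),(-sn*d[0]+cs*d[1]).round(4))
E
```

```text
box t [ 0.5493 -0.2298  0.1968]
box s [ 0.5503 -0.2283  0.1964]
box None [ 0.5496 -0.2295  0.1967]
[[0.0, 0.1], [-0.1, -0.0], [-0.6, -0.5], [0.1, -0.1], [-0.1, -0.3], [-0.5, -1.0], [0.7, -0.1], [-2.1, -1.4], [0.2, -0.2], [0.3, 0.2], [0.5, 0.2]]
st t [ 0.5635  0.2313 -0.0575]
st s [ 0.566   0.2355 -0.063 ]
st None [ 0.5642  0.2326 -0.0525]
[[-0.5, -1.1], [-0.1, -0.5], [-0.6, -1.0], [-0.5, 1.0], [-1.2, 1.3], [0.5, -0.8], [-1.0, -0.2], [-1.0, -1.0], [-0.0, -1.1], [0.4, -0.2], [-0.7, -1.5], [0.3, -1.7]]
t [ 0.615  -0.1857  0.064 ] 0.0728 0.0301
t [ 0.6256 -0.2434  0.064 ] 0.0719 -0.0285
t [ 0.4847 -0.2734  0.064 ] -0.0722 -0.0304
t [ 0.4709 -0.213   0.064 ] -0.0739 0.0316
s [ 0.633  -0.2398  0.064 ] 0.0798 -0.0264
s [ 0.4852 -0.2663  0.064 ] -0.0703 -0.0235
s [ 0.4759 -0.2129  0.064 ] -0.069 0.0307
s [ 0.6213 -0.1812  0.064 ] 0.0798 0.0333
```

The crop confirms it: the panel in the tray is the smaller white one, with a brown border. It lies at about (417,235) in the top view, and its near end is about 38 mm inside the front edge. Next I write a helper that works out move numbers.

```bash
cat >> h.py <<'E'
BOX=np.array([.5496,-.2295,.1967]); ST=np.array([.5642,.2326,-.055])
def Rt(R_): return R_
def tool_down(yaw): # tool x along -(yaw dir), z down
    x=-np.array([np.cos(yaw),np.sin(yaw),0]); z=np.array([0,0,-1.]); return np.c_[x,np.cross(z,x),z]
def delta(pos,Rm):
    from bench import get_obs
    o=get_obs(); q=o['eef_rot']; Rc=R.from_quat([q[1],q[2],q[3],q[0]])
    d=np.asarray(pos)-o['eef_pos']
    print('t',round(o['time_s'],2),'pos',o['eef_pos'].round(4),'F',o['wrist_force'].round(1),'open',round(o['opening'],3),'q',o['q'].round(2))
    print('shift(cur axes)',(Rc.inv().apply(d)/.2).round(3),'shift(tgt axes)',(Rm.T@d/.2).round(3),'turn',((Rc.inv()*R.from_matrix(Rm)).as_rotvec()/np.radians(60)).round(3))
E
python3 - <<'E'
from h import *
p=place(BOX,[[30,0,0]])[0]; p[2]=.15; print(p); delta(p,tool_down(BOX[2]))
E
```

```text
[ 0.57902151 -0.22363698  0.15      ]
t 0.8 pos [0.1571 0.5532 0.2313] F [ 0.5  0.4 -0.4] open 0.998 q [ 1.09  0.18  1.61  0.    1.35 -0.21]
shift(cur axes) [-3.091 -3.16   0.406] shift(tgt axes) [-1.31  -4.221  0.407] turn [ 0.     0.    -0.452]
```

>>> {"name": "arm_command", "arguments": {
  "motion": "0 0 0 0 0 -0.113 0; 0 0 0 0 0 -0.113 0; 0 0 0 0 0 -0.113 0; 0 0 0 0 0 -0.113 0; -0.05 -0.17 0 0 0 0 0; -0.063 -0.2 0 0 0 0 0; -0.063 -0.2 0 0 0 0 0; -0.063 -0.2 0 0 0 0 0; -0.063 -0.2 0 0 0 0 0; -0.063 -0.2 0 0 0 0 0"
}}

```text
time_s: 1.63
eef_pos: [0.2775, 0.3429, 0.2303]
eef_rot: [0.0, -0.117, 0.993, 0.002]
wrist_force: [0.6, 0.3, 0.4]
opening: 0.0
```

```bash
cat > d1.py <<'E'
from h import *
p=place(BOX,[[30,0,0]])[0]; p[2]=.15; delta(p,tool_down(BOX[2]))
E
python3 d1.py
```

```text
t 1.63 pos [0.2775 0.3429 0.2303] F [0.6 0.3 0.4] open 0.0 q [ 0.62 -0.13  1.93  0.    1.34 -1.19]
shift(cur axes) [-0.809 -3.106  0.392] shift(tgt axes) [-0.925 -3.073  0.402] turn [0.003 0.001 0.036]
```

>>> {"name": "arm_command", "arguments": {
  "motion": "-0.06 -0.2 0 0 0 0.02 0; -0.06 -0.2 0 0 0 0.016 0; -0.06 -0.2 0 0 0 0 0; -0.06 -0.2 0 0 0 0 0; -0.06 -0.2 0 0 0 0 0; -0.06 -0.2 0 0 0 0 0; -0.06 -0.2 0 0 0 0 0; -0.06 -0.2 0 0 0 0 0; -0.06 -0.2 0 0 0 0 0; -0.06 -0.2 0.02 0 0 0 0"
}}

```text
time_s: 2.47
eef_pos: [0.4723, -0.0264, 0.2303]
eef_rot: [0.007, -0.097, 0.995, 0.002]
wrist_force: [1.2, 0.3, 0.3]
opening: 0.002
```

```bash
python3 d1.py
```

```text
t 2.47 pos [ 0.4723 -0.0264  0.2303] F [1.2 0.3 0.3] open 0.002 q [-0.31 -0.06  1.87  0.01  1.33 -2.08]
shift(cur axes) [-0.326 -1.072  0.404] shift(tgt axes) [-0.33  -1.072  0.401] turn [ 0.002  0.014 -0.001]
```

>>> {"name": "arm_command", "arguments": {
  "motion": "-0.06 -0.2 0.05 0 0.005 0 0; -0.06 -0.2 0.08 0 0.005 0 0; -0.06 -0.2 0.08 0 0 0 0; -0.06 -0.2 0.08 0 0 0 0; -0.06 -0.2 0.08 0 0 0 0; -0.03 -0.06 0.05 0 0 0 0; 0 0 0 0 0 0 0"
}}

```text
time_s: 3.05
eef_pos: [0.5739, -0.2195, 0.1529]
eef_rot: [0.005, -0.093, 0.996, -0.002]
wrist_force: [-0.4, 0.9, -0.6]
opening: -0.0
```

```bash
python3 d1.py
```

```text
t 3.05 pos [ 0.5739 -0.2195  0.1529] F [-0.4  0.9 -0.6] open -0.0 q [-0.56  0.34  1.58  0.    1.21 -2.32]
shift(cur axes) [-0.021 -0.025  0.015] shift(tgt axes) [-0.021 -0.025  0.014] turn [-0.004  0.01  -0.01 ]
```

>>> {"name": "arm_command", "arguments": {
  "motion": "-0.02 -0.025 0.08 -0.004 0.01 -0.01 0; 0 0 0.1 0 0 0 0; 0 0 0.1 0 0 0 0; 0 0 0.08 0 0 0 0; 0 0 0 0 0 0 0"
}}

```text
time_s: 3.47
eef_pos: [0.5793, -0.2233, 0.0808]
eef_rot: [0.0, -0.098, 0.995, -0.0]
wrist_force: [-0.1, 0.7, -0.9]
opening: -0.002
```

```bash
cat > see.py <<'E'
import sys,cv2
from bench import *
n=sys.argv[1]; cx=int(sys.argv[3]);cy=int(sys.argv[4])
c=camera(n); im=c["img"][:,:,::-1]
h=48;w=60
x0=max(0,cx-w);y0=max(0,cy-h)
u=cv2.resize(im[y0:y0+2*h,x0:x0+2*w],None,fx=6,fy=6,interpolation=cv2.INTER_CUBIC)
for i in range(0,2*w,10): cv2.putText(u,str(x0+i),(i*6,8),0,.3,(255,255,0),1)
for i in range(0,2*h,10): cv2.putText(u,str(y0+i),(0,i*6+8),0,.3,(255,255,0),1)
cv2.imwrite('pics/%s.png'%sys.argv[2],u); cv2.imwrite('pics/%s_full.png'%sys.argv[2],im)
E
python3 d1.py; python3 see.py scene a1 265 225; python3 see.py top a1t 417 240
```

```text
t 3.47 pos [ 0.5793 -0.2233  0.0808] F [-0.1  0.7 -0.9] open -0.002 q [-0.56  0.45  1.59  0.    1.1  -2.33]
shift(cur axes) [ 0.001 -0.002 -0.346] shift(tgt axes) [ 0.002 -0.002 -0.346] turn [-0.     0.001 -0.001]
```

View pics/a1.png

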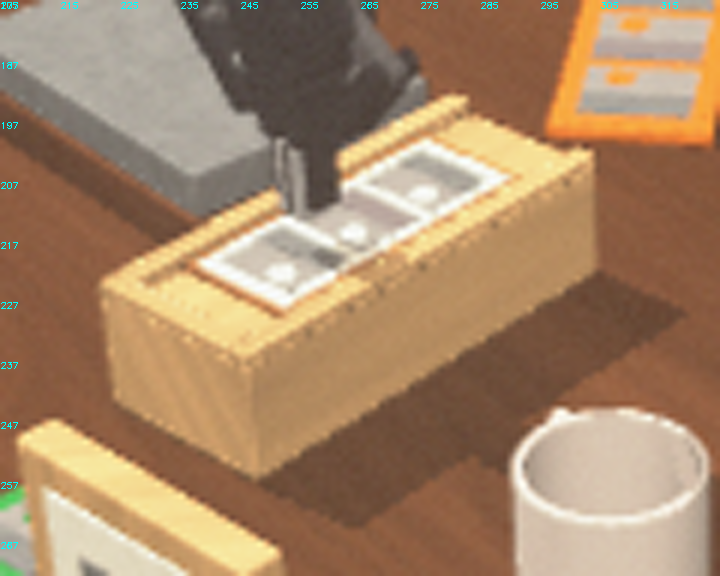

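View pics/a1t.png

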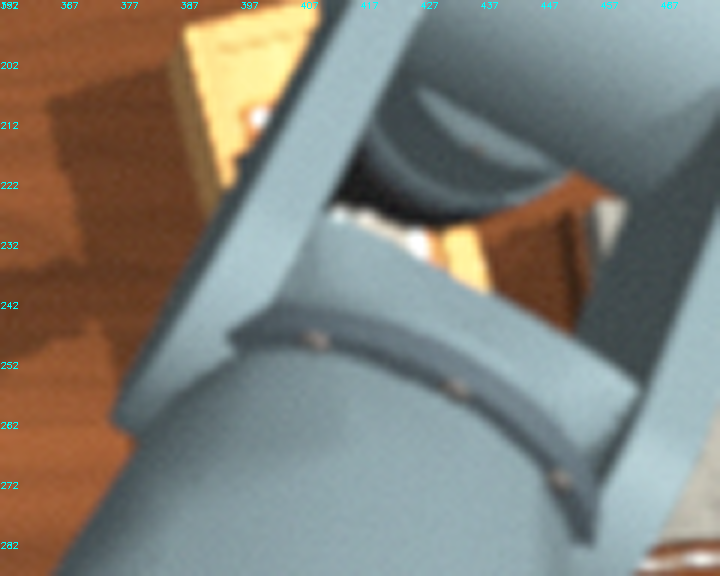

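The scene crop shows the shut fingers over the panel's far half, at about (257,212). The top view is blocked by the arm. Now I lower gently until they touch.

>>> {"name": "arm_command", "arguments": {
  "motion": "0 0 0.04 0 0 0 0; 0 0 0.02 0 0 0 0; 0 0 0.01 0 0 0 0; 0 0 0.01 0 0 0 0; 0 0 0.01 0 0 0 0"
}}

```text
time_s: 3.98
eef_pos: [0.5847, -0.225, 0.0714]
eef_rot: [0.006, -0.099, 0.995, -0.005]
wrist_force: [-0.6, -1.3, -0.2]
opening: 0.001
```

>>> {"name": "arm_command", "arguments": {
  "motion": "0.01 0 0.015 0 0.005 0 0; 0.01 0 0.01 0 0.005 0 0; 0 0 0.01 0 0 0 0; 0 0 0.01 0 0 0 0"
}}

```text
time_s: 4.32
eef_pos: [0.5813, -0.2265, 0.064]
eef_rot: [0.001, -0.099, 0.995, -0.006]
wrist_force: [-7.3, 3.7, 24.0]
opening: 0.008
```

```bash
python3 d1.py
```

```text
t 4.32 pos [ 0.5813 -0.2265  0.064 ] F [-7.3  3.7 24. ] open 0.008 q [-0.56  0.47  1.6  -0.01  1.06 -2.32]
shift(cur axes) [ 0.008  0.011 -0.43 ] shift(tgt axes) [ 0.008  0.016 -0.43 ] turn [-0.011  0.001  0.001]
```

>>> {"name": "arm_command", "arguments": {
  "motion": "0.02 0 0.004 0 0 0 0; 0.03 0 0.004 0 0 0 0; 0.03 0 0.004 0 0 0 0"
}}

```text
time_s: 4.57
eef_pos: [0.5683, -0.2308, 0.0641]
eef_rot: [0.004, -0.099, 0.995, -0.007]
wrist_force: [2.5, 0.9, 6.0]
opening: 0.004
```

```bash
python3 d1.py; python3 see.py scene a2 265 225
```

```text
t 4.57 pos [ 0.5683 -0.2308  0.0641] F [2.5 0.9 6. ] open 0.004 q [-0.58  0.45  1.63 -0.01  1.05 -2.34]
shift(cur axes) [-0.063  0.018 -0.429] shift(tgt axes) [-0.06   0.025 -0.43 ] turn [-0.015  0.007  0.001]
```

View pics/a2.png

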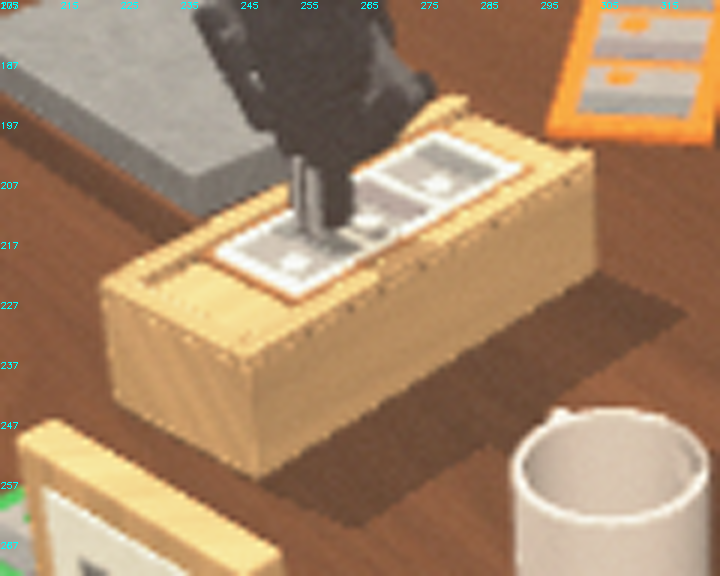

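The panel follows the fingers: its far end has moved from (240,221) to about (246,216). I keep dragging.

>>> {"name": "arm_command", "arguments": {
  "motion": "0.035 0.004 0.006 0 0 0 0; 0.035 0.004 0.006 0 0 0 0; 0.035 0.004 0.006 0 0 0 0; 0.035 0.003 0.006 0 0 0 0; 0.035 0 0.006 0 0 0 0"
}}

```text
time_s: 5.03
eef_pos: [0.5372, -0.2391, 0.0642]
eef_rot: [0.012, -0.098, 0.995, -0.013]
wrist_force: [2.5, 1.7, 7.8]
opening: 0.001
```

```bash
python3 d1.py; python3 see.py scene a3 265 225
```

```text
t 5.03 pos [ 0.5372 -0.2391  0.0642] F [2.5 1.7 7.8] open 0.001 q [-0.62  0.39  1.72 -0.    1.   -2.39]
shift(cur axes) [-0.229  0.023 -0.425] shift(tgt axes) [-0.22   0.035 -0.429] turn [-0.026  0.021  0.001]
```

View pics/a3.png

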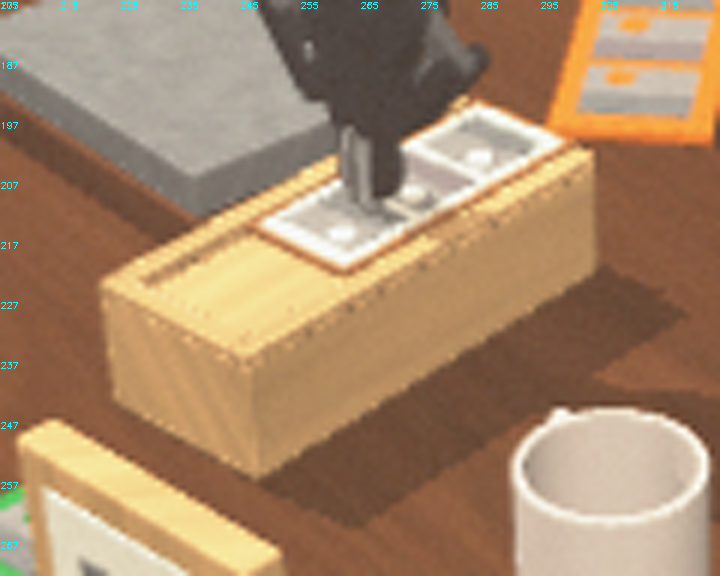

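>>> {"name": "arm_command", "arguments": {
  "motion": "0.035 0.004 0.006 -0.005 0.004 0 0; 0.035 0.004 0.006 -0.005 0.004 0 0; 0.035 0.004 0.006 -0.005 0.004 0 0; 0.035 0.003 0.006 -0.004 0.004 0 0; 0.035 0 0.006 -0.004 0.004 0 0; 0.035 0 0.006 -0.004 0.004 0 0; 0.03 0 0.006 0 0 0 0"
}}

```text
time_s: 5.67
eef_pos: [0.4946, -0.2497, 0.0641]
eef_rot: [0.009, -0.097, 0.995, -0.005]
wrist_force: [3.6, 3.3, 8.8]
opening: 0.0
```

```bash
python3 d1.py; python3 see.py scene a4 280 215
```

```text
t 5.67 pos [ 0.4946 -0.2497  0.0641] F [3.6 3.3 8.8] open 0.0 q [-0.69  0.33  1.8   0.01  0.99 -2.45]
shift(cur axes) [-0.447  0.041 -0.422] shift(tgt axes) [-0.439  0.045 -0.43 ] turn [-0.011  0.017 -0.002]
```

View pics/a4.png

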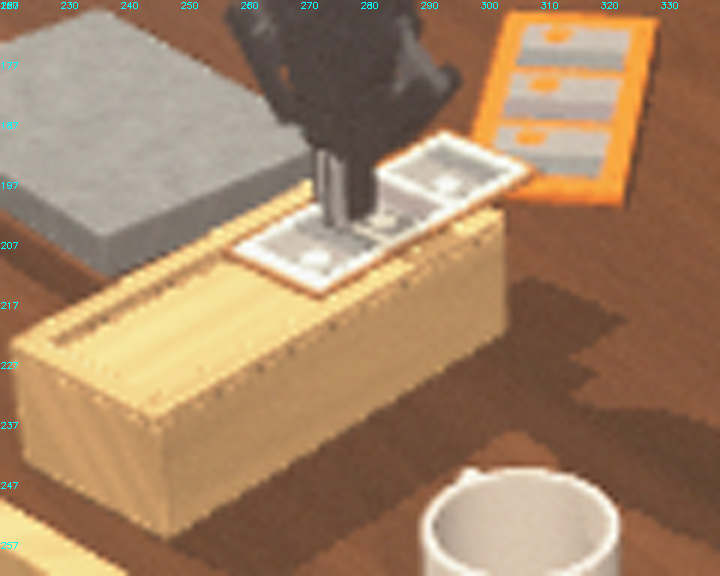

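Run:
```python
from h import *
for uv in [(309.2,195.5),(293.7,188.7),(258,209),(273.7,216.3)]:
    w=ray('s',uv,.064); d=w[:2]-BOX[:2]; cs,sn=np.cos(BOX[2]),np.sin(BOX[2]); print(w.round(4),(cs*d[0]+sn*d[1]).round(4),(-sn*d[0]+cs*d[1]).round(4))
```

```text
[ 0.3983 -0.2297  0.064 ] -0.1484 0.0294
[ 0.4085 -0.2896  0.064 ] -0.1501 -0.0314
[ 0.5524 -0.257   0.064 ] -0.0027 -0.0275
[ 0.5408 -0.1991  0.064 ] -0.0027 0.0315
```

Overhang is about 40 mm. I drag another 15 mm, then lift.

>>> {"name": "arm_command", "arguments": {
  "motion": "0.035 0 0.006 0 0 0 0; 0.035 0 0.006 0 0 0 0; 0.015 0 0.004 0 0 0 0; 0 0 -0.02 0 0 0 0; 0 0 -0.1 0 0 0 0; 0 0 -0.15 0 0 0 0; 0 0 -0.15 0 0 0 1; 0 0 0 0 0 0 1"
}}

```text
time_s: 6.38
eef_pos: [0.4709, -0.2513, 0.1469]
eef_rot: [0.009, -0.096, 0.995, -0.003]
wrist_force: [0.5, -0.3, 0.8]
opening: 0.276
```

```bash
python3 d1.py; python3 see.py scene a5 280 215; python3 see.py top a5t 420 260
```

```text
t 6.38 pos [ 0.4709 -0.2513  0.1469] F [ 0.5 -0.3  0.8] open 0.276 q [-0.72  0.17  1.8   0.01  1.15 -2.48]
shift(cur axes) [-0.557  0.033 -0.006] shift(tgt axes) [-0.557  0.03  -0.015] turn [-0.008  0.016 -0.005]
```

View pics/a5.png

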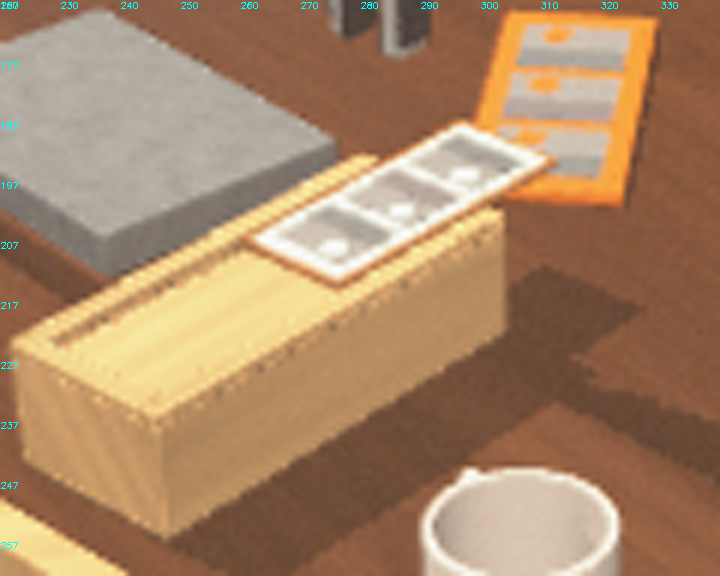

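View pics/a5t.png

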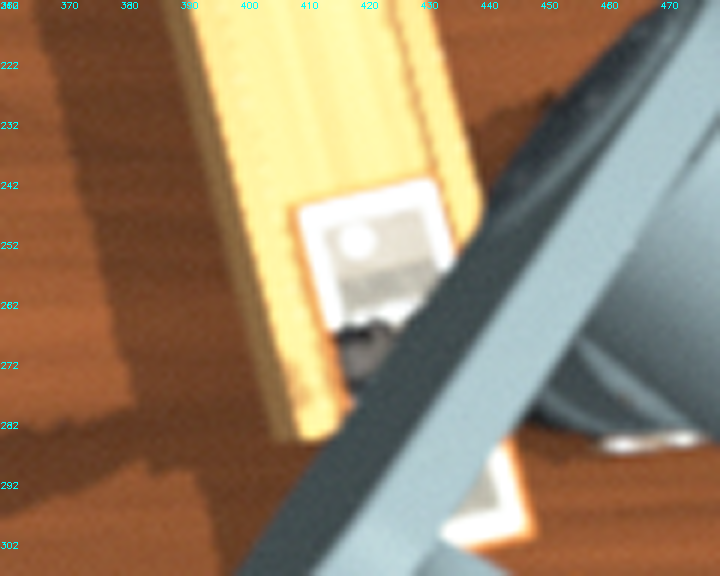

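The panel lies flat with its near end well out over the front; its near-right corner shows at (448,300) in the top view. Next I work out its pose.

Run:
```python
from h import *
for c,uv in [('s',(312.2,193.2)),('s',(297,187.3)),('s',(261.3,207.2)),('s',(276.3,214.5)),('t',(407,246.5)),('t',(431.5,241)),('t',(448.7,301))]:
    w=ray(c,uv,.064); d=w[:2]-BOX[:2]; cs,sn=np.cos(BOX[2]),np.sin(BOX[2]); print(w.round(4),(cs*d[0]+sn*d[1]).round(4),(-sn*d[0]+cs*d[1]).round(4))
o=[('s',(-75,31,64),(312.2,193.2)),('s',(-75,-31,64),(297,187.3)),('s',(75,-31,64),(261.3,207.2)),('s',(75,31,64),(276.3,214.5)),('t',(75,31,64),(407,246.5)),('t',(75,-31,64),(431.5,241)),('t',(-75,-31,64),(448.7,301))]
v,r=fit(o,[.46,-.25,.2]); print(v,r.round(1).tolist())
d=v[:2]-BOX[:2]; cs,sn=np.cos(BOX[2]),np.sin(BOX[2]); print((cs*d[0]+sn*d[1]).round(4),(-sn*d[0]+cs*d[1]).round(4))
g=place(v,[[-42,0,0]])[0]; g[2]=.11; print(g)
delta(g,tool_down(BOX[2]))
```

```text
[ 0.3834 -0.235   0.064 ] -0.1641 0.0271
[ 0.396  -0.2905  0.064 ] -0.1626 -0.0298
[ 0.5401 -0.2595  0.064 ] -0.0152 -0.0275
[ 0.5302 -0.2024  0.064 ] -0.0137 0.0304
[ 0.5253 -0.204   0.064 ] -0.0189 0.0298
[ 0.5368 -0.2634  0.064 ] -0.0192 -0.0308
[ 0.3929 -0.2953  0.064 ] -0.1665 -0.0339
[ 0.4595934  -0.24918301  0.21040845] [[1.1, -0.3], [-0.1, -0.9], [-0.7, -0.7], [1.0, -0.6], [-0.3, -0.5], [0.1, -1.1], [-0.0, 0.1]]
-0.0921 -0.0017
[ 0.41851968 -0.25795511  0.11      ]
t 6.48 pos [ 0.469  -0.2497  0.1426] F [-0.2 -0.6  0.1] open 0.447 q [-0.72  0.17  1.81  0.01  1.15 -2.48]
shift(cur axes) [0.258 0.008 0.159] shift(tgt axes) [0.256 0.009 0.163] turn [-0.003  0.013 -0.005]
```

>>> {"name": "arm_command", "arguments": {
  "motion": "0.09 0 0 0 0.007 -0.003 1; 0.09 0.004 0 0 0.006 -0.002 1; 0.08 0.004 0 0 0 0 1; 0.01 0 0 0 0 0 1; 0 0 0 0 0 0 1; 0 0 0 0 0 0 1"
}}

```text
time_s: 6.98
eef_pos: [0.4092, -0.2546, 0.134]
eef_rot: [-0.005, -0.098, 0.995, 0.004]
wrist_force: [-0.5, -0.3, 0.4]
opening: 0.998
```

```bash
cat > d2.py <<'E'
from h import *
v=[.4591,-.2492,.2]; g=place(v,[[-42,0,0]])[0]; g[2]=.039; print(g); delta(g,tool_down(v[2]))
E
python3 d2.py;python3 see.py scene a6 280 215; python3 see.py top a6t 420 280
```

```text
[ 0.4179372  -0.25754411  0.039     ]
t 6.98 pos [ 0.4092 -0.2546  0.134 ] F [-0.5 -0.3  0.4] open 0.998 q [-0.8   0.1   1.91 -0.    1.14 -2.57]
shift(cur axes) [-0.044 -0.027  0.474] shift(tgt axes) [-0.04  -0.023  0.475] turn [ 0.008 -0.008 -0.003]
```

View pics/a6.png

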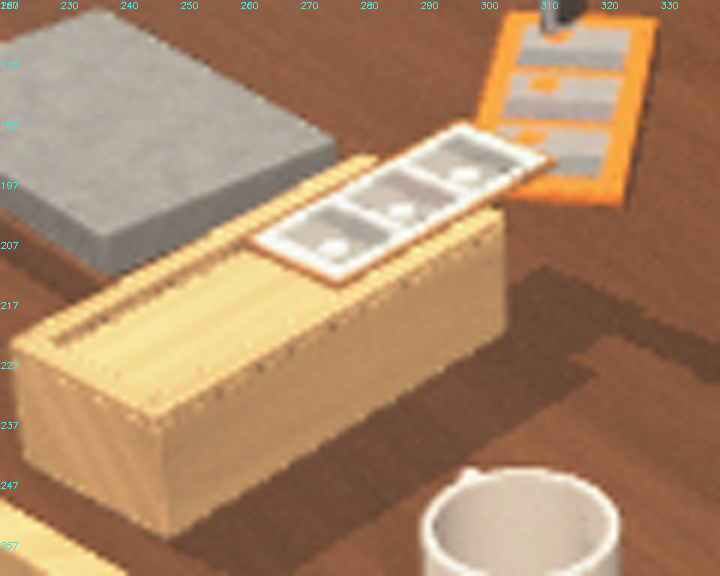

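View pics/a6t.png

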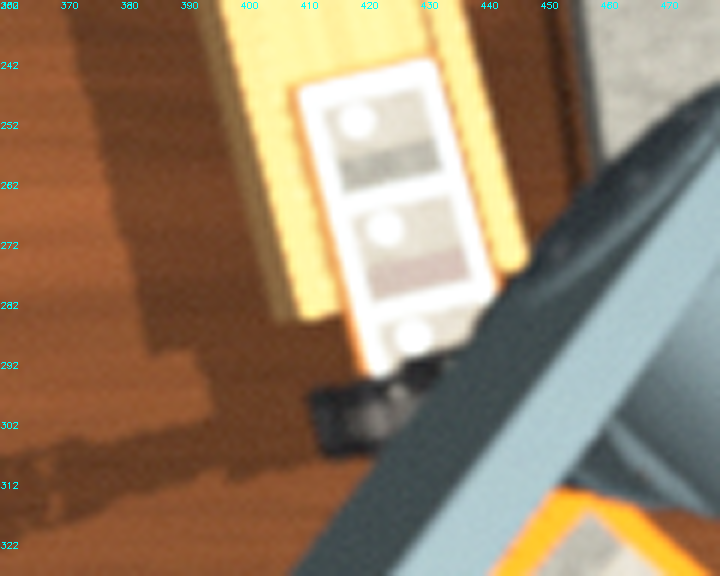

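The fingers stand open above the near end. I correct sideways, then descend partway.

>>> {"name": "arm_command", "arguments": {
  "motion": "-0.03 -0.02 0.03 0.008 -0.008 -0.003 1; -0.01 -0.005 0.05 0 0 0 1; 0 0 0.07 0 0 0 1; 0 0 0.05 0 0 0 1; 0 0 0 0 0 0 1"
}}

```text
time_s: 7.5
eef_pos: [0.4224, -0.2586, 0.0907]
eef_rot: [0.002, -0.102, 0.995, -0.002]
wrist_force: [0.6, -0.1, -0.2]
opening: 1.006
```

```bash
python3 d2.py;python3 see.py scene a7 300 200
```

```text
[ 0.4179372  -0.25754411  0.039     ]
t 7.5 pos [ 0.4224 -0.2586  0.0907] F [ 0.6 -0.1 -0.2] open 1.006 q [-0.79  0.18  1.92  0.    1.03 -2.56]
shift(cur axes) [0.022 0.011 0.259] shift(tgt axes) [0.021 0.01  0.259] turn [-0.004  0.003  0.003]
```

View pics/a7.png

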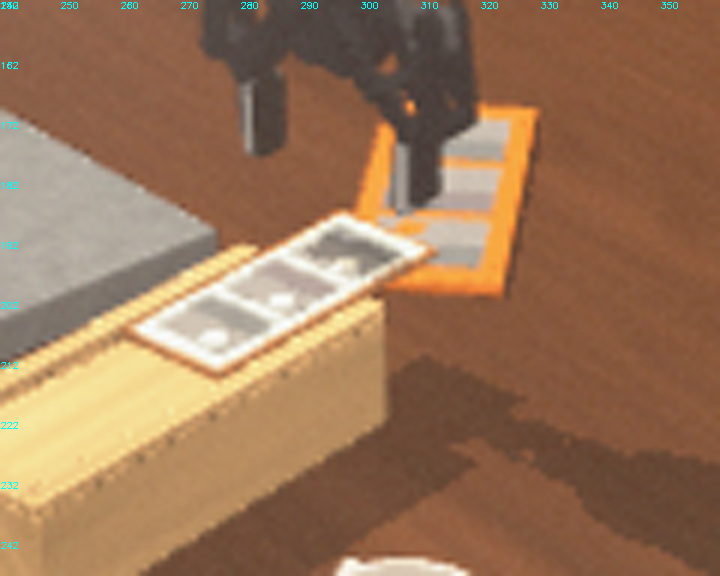

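The jaws straddle the panel, with tips at about (284,177) and (308,187). I lower the rest of the way, leaving room for lag.

>>> {"name": "arm_command", "arguments": {
  "motion": "0.02 0.008 0.02 0 0 0 1; 0.005 0 0.05 0 0 0 1; 0 0 0.06 0 0 0 1; 0 0 0.06 0 0 0 1; 0 0 0.03 0 0 0 1; 0 0 0 0 0 0 1"
}}

```text
time_s: 8.05
eef_pos: [0.4179, -0.2593, 0.0453]
eef_rot: [0.003, -0.102, 0.995, -0.003]
wrist_force: [-1.2, -0.1, -0.5]
opening: 1.0
```

```bash
python3 d2.py;python3 see.py scene a8 300 200;python3 see.py top a8t 420 280
```

```text
[ 0.4179372  -0.25754411  0.039     ]
t 8.05 pos [ 0.4179 -0.2593  0.0453] F [-1.2 -0.1 -0.5] open 1.0 q [-0.8   0.25  1.95  0.    0.93 -2.57]
shift(cur axes) [-0.002  0.009  0.032] shift(tgt axes) [-0.002  0.008  0.032] turn [-0.007  0.005  0.004]
```

View pics/a8.png

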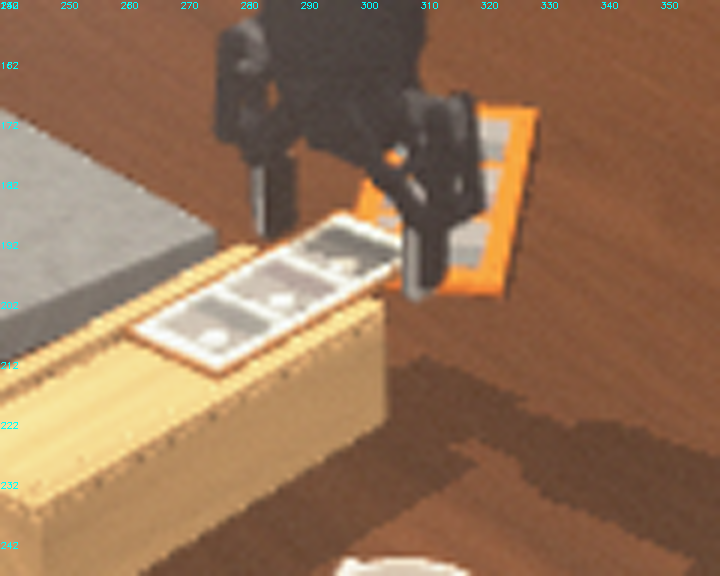

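View pics/a8t.png

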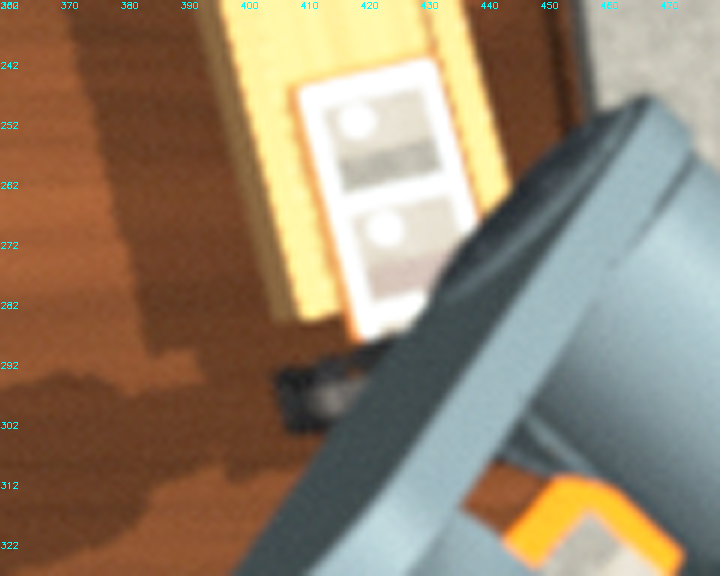

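Run:
```python
from h import *
v=[.4591,-.2492,.2]
print(proj('s',place(v,[[-42+a,42.5,b] for a in(-11,11) for b in (50,64)])).round(1))
print(proj('s',place(v,[[-75,31,64],[-42,31,64]])).round(1))
print(proj('t',place(v,[[-42+a,57,b] for a in(-11,11) for b in (50,64,110)])).round(1))
```

```text
[[311.7 201.4]
 [311.6 197.1]
 [306.6 204.4]
 [306.5 200.1]]
[[313.6 192.9]
 [306.  197.3]]
[[408.8 300.8]
 [409.9 300.9]
 [413.7 301.1]
 [406.5 291.8]
 [407.6 291.8]
 [411.3 291.6]]
```

>>> {"name": "arm_command", "arguments": {
  "motion": "0 0.008 0.03 -0.005 0.004 0 1; 0 0.002 0.025 0 0 0 1; 0 0 0 0 0 0 1"
}}

```text
time_s: 8.4
eef_pos: [0.4192, -0.2588, 0.0363]
eef_rot: [0.002, -0.102, 0.995, -0.003]
wrist_force: [-0.5, 0.7, 0.2]
opening: 1.0
```

```bash
python3 d2.py
```

```text
[ 0.4179372  -0.25754411  0.039     ]
t 8.4 pos [ 0.4192 -0.2588  0.0363] F [-0.5  0.7  0.2] open 1.0 q [-0.79  0.28  1.95 -0.    0.91 -2.57]
shift(cur axes) [ 0.005  0.008 -0.014] shift(tgt axes) [ 0.005  0.008 -0.014] turn [-0.005  0.003  0.004]
```

>>> {"name": "arm_command", "arguments": {
  "motion": "0 0.005 0 0 0 0 0.85; 0 0 0 0 0 0 0.8; 0 0 0 0 0 0 0.75; 0 0 0 0 0 0 0.5; 0 0 0 0 0 0 0.3; 0 0 0 0 0 0 0.2; 0 0 0 0 0 0 0"
}}

```text
time_s: 8.98
eef_pos: [0.4196, -0.2581, 0.0373]
eef_rot: [0.002, -0.102, 0.995, -0.003]
wrist_force: [0.2, -0.5, -0.2]
opening: 0.704
```

```bash
python3 d2.py;python3 see.py scene a9 300 200;python3 see.py top a9t 420 280
```

```text
[ 0.4179372  -0.25754411  0.039     ]
t 8.98 pos [ 0.4196 -0.2581  0.0373] F [ 0.2 -0.5 -0.2] open 0.704 q [-0.79  0.27  1.95 -0.    0.91 -2.57]
shift(cur axes) [ 0.007  0.004 -0.009] shift(tgt axes) [ 0.007  0.004 -0.009] turn [-0.007  0.004  0.004]
```

View pics/a9.png

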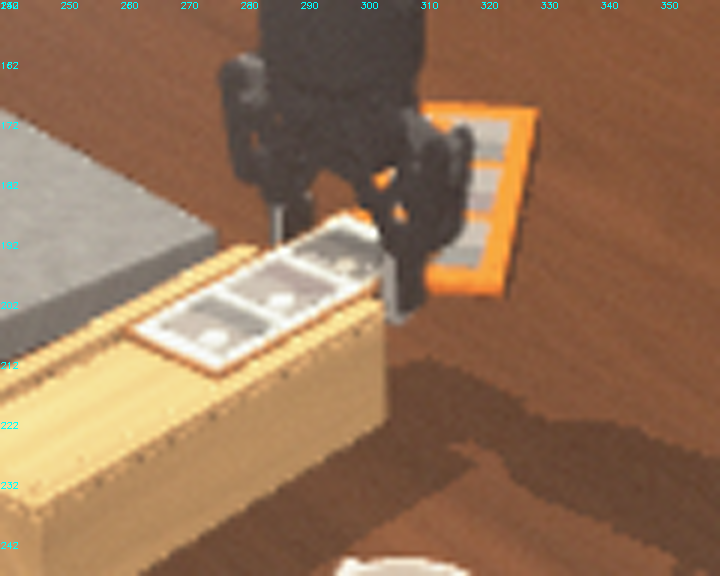

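The fingers hold the panel's edges, with the opening at 0.70 (about 60 mm). Now I lift straight up.

>>> {"name": "arm_command", "arguments": {
  "motion": "0 0 -0.03 0 0 0 0; 0 0 -0.06 0 0 0 0; 0 0 -0.08 0 0 0 0; 0 0 -0.1 0 0 0 0; 0 0 -0.1 0 0 0 0; 0 0 -0.1 0 0 0 0; 0 0 -0.1 0 0 0 0; 0 0 -0.08 0 0 0 0; 0 0 0 0 0 0 0"
}}

```text
time_s: 9.83
eef_pos: [0.417, -0.2557, 0.1734]
eef_rot: [0.0, -0.102, 0.995, -0.001]
wrist_force: [0.7, -1.0, -1.1]
opening: 0.705
```

```bash
python3 d2.py;python3 see.py scene b1 320 150;python3 see.py top b1t 420 280
```

```text
[ 0.4179372  -0.25754411  0.039     ]
t 9.83 pos [ 0.417  -0.2557  0.1734] F [ 0.7 -1.  -1.1] open 0.705 q [-0.79  0.05  1.88 -0.    1.21 -2.57]
shift(cur axes) [-0.003 -0.009  0.672] shift(tgt axes) [-0.003 -0.01   0.672] turn [-0.002  0.001  0.004]
```

View pics/b1_full.png

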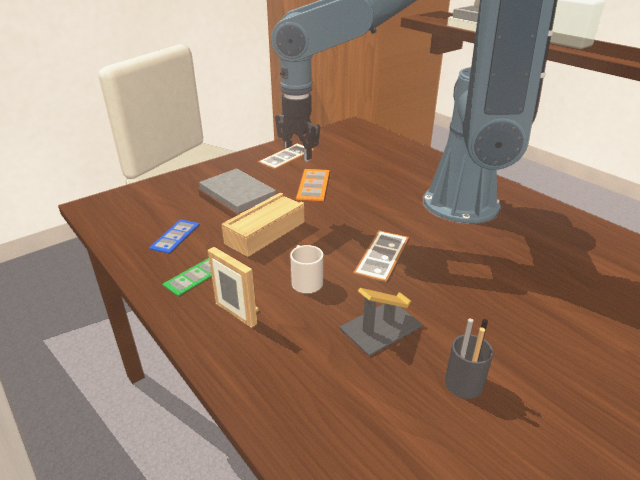

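View pics/b1t_full.png

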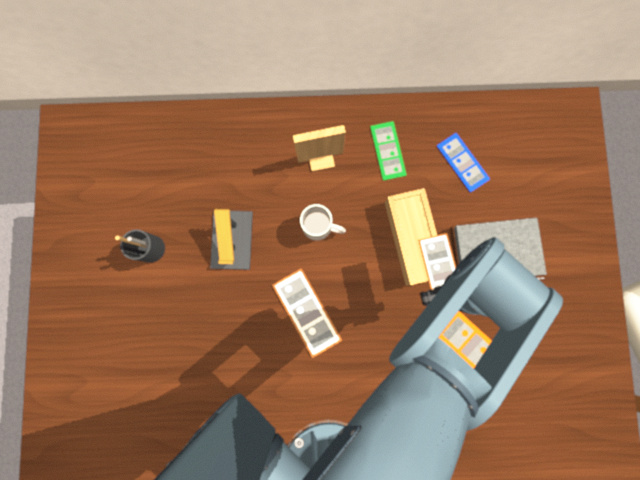

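The panel is held level clear of the tray: it shows at (285,155) in the scene view, and the tray at (265,222) is empty. I compute the pose over the stand.

```bash
cat >> h.py <<'E'
A=-.0405; H=-.0227; LAT=0.
def stand_pose(up=0,out=0,lat=0,st=None):
    st=ST if st is None else st
    c,s=np.cos(st[2]),np.sin(st[2]); Z=np.array([[c,-s,0],[s,c,0],[0,0,1]])
    e=Z@[np.cos(.6109),0,np.sin(.6109)]; n=Z@[-np.sin(.6109),0,np.cos(.6109)]; l=Z@[0,1,0]
    o=place(st,[[6.5,0,93]])[0]
    pos=o+e*(A+up)+n*(H+out)+l*(lat+LAT)
    Rm=np.c_[-e,np.cross(-n,-e),-n]
    return pos,Rm
E
cat > d3.py <<'E'
from h import *
import sys
p,Rm=stand_pose(*[float(a)/1000 for a in sys.argv[1:]]); print('target',p.round(4)); delta(p,Rm)
E
python3 d3.py 5 80
```

```text
target [0.5088 0.2356 0.1196]
t 9.93 pos [ 0.4157 -0.2545  0.1702] F [ 0.2  0.6 -0.8] open 0.707 q [-0.79  0.05  1.88 -0.    1.21 -2.57]
shift(cur axes) [-0.952  2.305  0.255] shift(tgt axes) [-0.125  2.473  0.397] turn [ 0.077 -0.582  0.239]
```

>>> {"name": "arm_command", "arguments": {
  "motion": "0 0.04 -0.08 0 0 0 0; -0.02 0.08 -0.1 0 0 0 0; -0.04 0.12 -0.1 0 0 0 0; -0.05 0.15 -0.03 0 0 0 0; -0.06 0.15 0 0 0 0 0; -0.06 0.15 0 0 0 0 0; -0.06 0.15 0 0 0 0 0; -0.06 0.15 0 0 0 0 0; -0.06 0.15 0 0 0 0 0; -0.06 0.15 0 0 0 0 0"
}}

```text
time_s: 10.77
eef_pos: [0.4496, 0.0261, 0.2203]
eef_rot: [-0.011, -0.095, 0.995, 0.008]
wrist_force: [0.5, -0.4, 0.2]
opening: 0.704
```

```bash
python3 d3.py 5 80
```

```text
target [0.5088 0.2356 0.1196]
t 10.77 pos [0.4496 0.0261 0.2203] F [ 0.5 -0.4  0.2] open 0.704 q [-0.21 -0.08  1.9   0.01  1.34 -1.98]
shift(cur axes) [-0.499  0.964  0.511] shift(tgt axes) [0.094 1.063 0.549] turn [ 0.085 -0.602  0.223]
```

>>> {"name": "arm_command", "arguments": {
  "motion": "-0.05 0.15 0 0 0 0.05 0; -0.05 0.15 0 0 0 0.05 0; -0.04 0.15 0 0 0 0.05 0; -0.04 0.15 0 0 0 0.05 0; -0.03 0.12 0 0 0 0.03 0; 0 0.08 0 0 -0.05 0 0; 0 0.04 0 0 -0.08 0 0; 0 0 0 0 -0.08 0 0; 0 0 0 0 -0.08 0 0; 0 0 0 0 -0.08 0 0"
}}

```text
time_s: 11.6
eef_pos: [0.4733, 0.2126, 0.2015]
eef_rot: [0.173, 0.029, 0.985, 0.001]
wrist_force: [-0.5, -0.1, -1.1]
opening: 0.706
```

```bash
python3 d3.py 5 80
```

```text
target [0.5088 0.2356 0.1196]
t 11.6 pos [0.4733 0.2126 0.2015] F [-0.5 -0.1 -1.1] open 0.706 q [ 0.25 -0.12  2.02 -0.12  0.91 -1.2 ]
shift(cur axes) [-0.021  0.121  0.445] shift(tgt axes) [0.095 0.125 0.434] turn [ 0.009 -0.252 -0.006]
```

>>> {"name": "arm_command", "arguments": {
  "motion": "0 0.03 0 0 -0.08 0 0; 0 0.03 0 0 -0.08 0 0; 0 0.03 0 0 -0.08 0 0; 0 0.03 0 0 -0.03 0 0; 0 0 0 0 0 0 0"
}}

```text
time_s: 12.02
eef_pos: [0.4652, 0.2366, 0.1895]
eef_rot: [0.309, 0.026, 0.951, -0.004]
wrist_force: [0.3, -0.4, -1.6]
opening: 0.7
```

```bash
python3 d3.py 5 80; python3 see.py scene b2 385 275;python3 see.py top b2t 230 235
```

```text
target [0.5088 0.2356 0.1196]
t 12.02 pos [0.4652 0.2366 0.1895] F [ 0.3 -0.4 -1.6] open 0.7 q [ 0.4  -0.18  2.19 -0.46  0.6  -0.81]
shift(cur axes) [0.029 0.004 0.411] shift(tgt axes) [0.022 0.007 0.412] turn [ 0.008  0.017 -0.001]
```

View pics/b2.png

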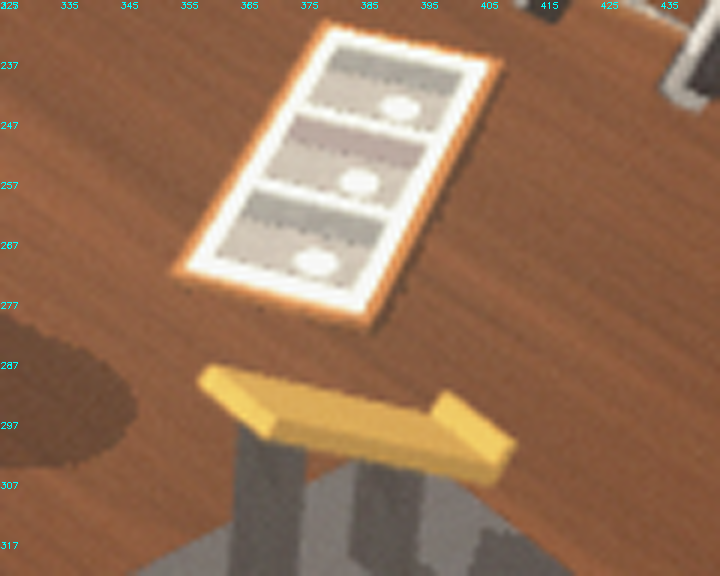

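View pics/b2t.png

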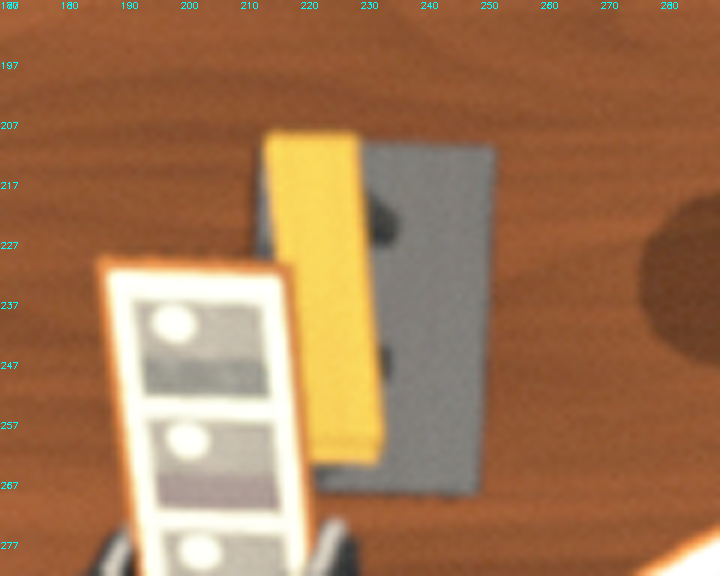

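The panel is held firmly and tilted like the rest, at about (195,260) in the top view. The rest runs from (221,209) to (226,260). I move nearer and measure again.

>>> {"name": "arm_command", "arguments": {
  "motion": "0.02 0 0.06 0 0.01 0 0; 0.01 0 0.08 0 0 0 0; 0 0 0.08 0 0 0 0; 0 0 0.08 0 0 0 0; 0 0 0 0 0 0 0"
}}

```text
time_s: 12.53
eef_pos: [0.5007, 0.2333, 0.1373]
eef_rot: [0.302, 0.028, 0.953, -0.004]
wrist_force: [-0.1, 0.1, -1.1]
opening: 0.708
```

```bash
python3 d3.py 5 80; python3 see.py scene b3 395 265;python3 see.py top b3t 220 235
```

```text
target [0.5088 0.2356 0.1196]
t 12.53 pos [0.5007 0.2333 0.1373] F [-0.1  0.1 -1.1] open 0.708 q [ 0.35 -0.01  2.16 -0.51  0.47 -0.76]
shift(cur axes) [0.018 0.013 0.096] shift(tgt axes) [0.018 0.014 0.096] turn [ 0.007  0.002 -0.005]
```

View pics/b3.png

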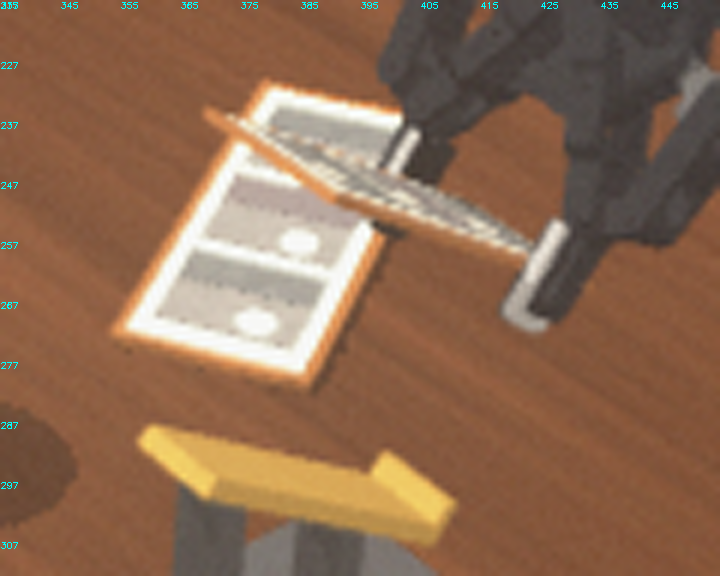

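View pics/b3t.png

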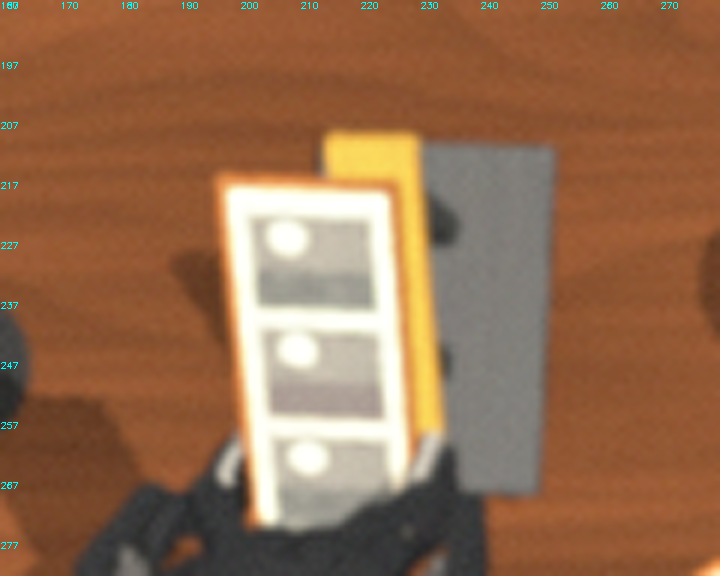

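```bash
cat > pf.py <<'E'
from h import *
from bench import get_obs
def pfit(obs):
    o=get_obs(); q=o['eef_rot']; Rc=R.from_quat([q[1],q[2],q[3],q[0]]).as_matrix(); T=o['eef_pos']
    # panel axes nominal: x=-toolx, z=-toolz, y = z cross x
    N=np.c_[-Rc[:,0],np.cross(-Rc[:,2],-Rc[:,0]),-Rc[:,2]]
    def pts(v,p):
        Rp=N@R.from_rotvec([0,v[3],v[4]]).as_matrix()
        org=T+N@np.array([-v[0],v[2],-v[1]]) # a: TCP in panel frame x ; h
        return org+Rp@(np.array(p)/1000)
    f=lambda v:np.concatenate([proj(c,pts(v,p))[0]-uv for c,p,uv in obs]+[(np.array(v)-[A,H,0,0,0])/[.01,.01,.01,.2,.1]])
    r=least_squares(f,[A,H,0,0,0]); print('a h lat tilt yaw',r.x.round(4)); print(f(r.x)[:-5].reshape(-1,2).round(1).tolist())
    Rp=N@R.from_rotvec([0,r.x[3],r.x[4]]).as_matrix()
    print('origin',pts(r.x,[0,0,0]).round(4),'xaxis pitch deg',np.degrees(np.arcsin(Rp[2,0])).round(2),'yaw',np.arctan2(Rp[1,0],Rp[0,0]).round(4),'roll z',Rp[2,1].round(3))
E
python3 - <<'E'
from pf import *
pfit([('t',(75,31,4),(195.3,216)),('t',(75,-31,4),(224.8,217.6)),('t',(-75,31,4),(201.5,274)),('s',(75,-31,4),(368.5,235)),('s',(75,31,4),(389.3,249))])
E
```

```text
a h lat tilt yaw [-0.0429 -0.0142  0.0007 -0.0625 -0.0429]
[[0.2, -0.8], [0.9, -0.5], [0.0, 0.2], [0.7, -0.3], [0.9, 0.2]]
origin [0.5273 0.2327 0.1756] xaxis pitch deg 38.77 yaw -0.1177 roll z 0.035
```

Run:
```python
from h import *
def y(c,u1,z1,u2,z2):
    a=ray(c,u1,z1);b=ray(c,u2,z2);d=a-b;print(a.round(4),b.round(4),'len',np.hypot(d[0],d[1]).round(4),'yaw',np.arctan2(d[1],d[0]).round(4))
y('t',(252.2,211.3),.008,(249.2,269.3),.008)
y('t',(249.2,269.3),.008,(210.,268.7),.008)
y('t',(213.7,209),.1246,(218.3,259.7),.05)
y('t',(229.2,209),.1246,(233.7,259.5),.05)
y('s',(360.8,287.8),.1246,(371,297),.1246)
y('s',(339.5,327),.008,(422.5,325),.008)
y('s',(369,354),.008,(422.5,325),.008)
y('s',(369,354),.008,(339.5,327),.008)
```

```text
[0.6341 0.177  0.008 ] [0.4856 0.1858 0.008 ] len 0.1488 yaw -0.0596
[0.4856 0.1858 0.008 ] [0.49  0.285 0.008] len 0.0992 yaw -1.6159
[0.6188 0.2458 0.1246] [0.5084 0.2536 0.05  ] len 0.1107 yaw -0.0702
[0.6177 0.2101 0.1246] [0.5078 0.216  0.05  ] len 0.1101 yaw -0.0534
[0.6152 0.2164 0.1246] [0.6188 0.2493 0.1246] len 0.0331 yaw -1.6794
[0.6384 0.1831 0.008 ] [0.4965 0.2895 0.008 ] len 0.1774 yaw -0.6432
[0.6427 0.2785 0.008 ] [0.4965 0.2895 0.008 ] len 0.1467 yaw -0.0754
[0.6427 0.2785 0.008 ] [0.6384 0.1831 0.008 ] len 0.0955 yaw 1.5259
```

```bash
cat > zoom.py <<'E'
import sys,cv2
f,x0,y0,w,h,s,o=sys.argv[1],*map(int,sys.argv[2:7]),sys.argv[7]
im=cv2.imread(f); u=cv2.resize(im[y0:y0+h,x0:x0+w],None,fx=s,fy=s,interpolation=cv2.INTER_LINEAR)
for i in range(0,w,5): cv2.line(u,(i*s,0),(i*s,h*s),(160,160,0),1);cv2.putText(u,str(x0+i),(i*s,10),0,.35,(255,255,255),1)
for i in range(0,h,5): cv2.line(u,(0,i*s),(w*s,i*s),(160,160,0),1);cv2.putText(u,str(y0+i),(0,i*s+10),0,.35,(255,255,255),1)
cv2.imwrite(o,u)
E
python3 zoom.py pics/b3t_full.png 190 205 60 45 13 pics/z1.png
python3 zoom.py pics/b3_full.png 365 228 60 40 13 pics/z2.png
```

```text
(no output)
```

View pics/z1.png

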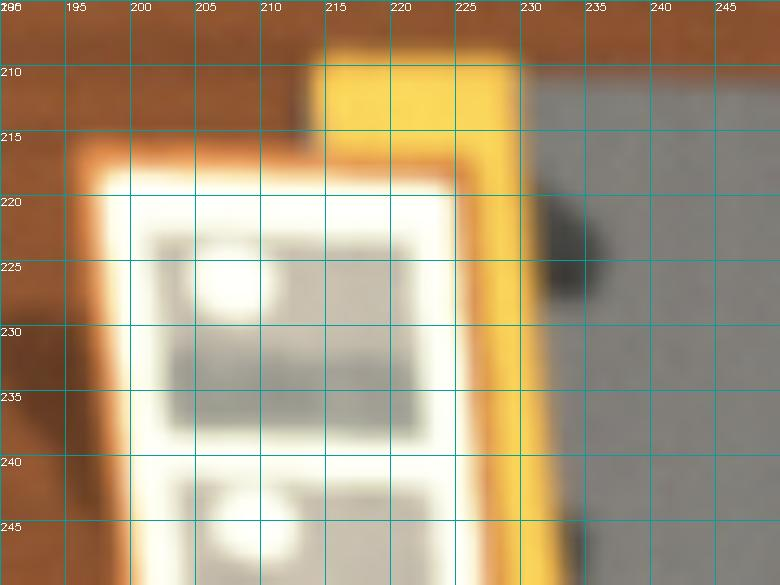

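View pics/z2.png

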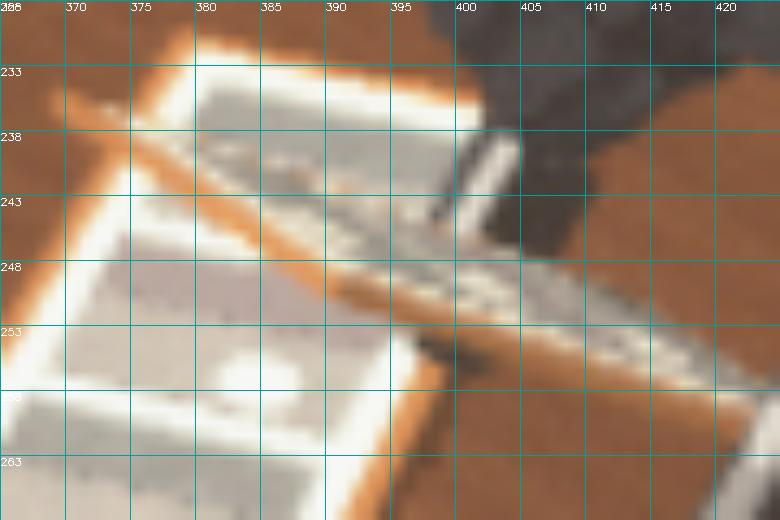

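Run:
```python
from pf import *
pfit([('t',(75,31,4),(195.7,215.5)),('t',(75,-31,4),(226.0,217.3)),('s',(75,-31,4),(369.8,234.3)),('s',(75,31,4),(390.5,249)),('s',(75,31,0),(390,251))])
p,Rm=stand_pose(5,80)
o=get_obs();q=o['eef_rot'];Rc=R.from_quat([q[1],q[2],q[3],q[0]]).as_matrix()
# predicted corners with nominal grasp
N=np.c_[-Rc[:,0],np.cross(-Rc[:,2],-Rc[:,0]),-Rc[:,2]]
org=o['eef_pos']+N@np.array([-A,0,-H])
for c in 'ts':
  print(c,proj(c,np.array([org+N@np.array(x)/1 for x in [(.075,.031,.004),(.075,-.031,.004),(0,.031,.004),(0,-.031,.004)]])).round(1))
```

```text
a h lat tilt yaw [-0.0416 -0.0223 -0.0003  0.0362 -0.0316]
[[-0.2, 0.3], [-0.3, 0.2], [-0.4, 0.1], [0.2, -0.0], [-0.4, -0.1]]
origin [0.5215 0.232  0.1815] xaxis pitch deg 33.15 yaw -0.099 roll z 0.027
t [[193.9 217.4]
 [224.1 218.1]
 [198.1 249.3]
 [227.1 250. ]]
s [[393.1 248.4]
 [371.2 233.6]
 [414.8 256.3]
 [393.1 241.9]]
```

```bash
cat >> h.py <<'E'
ST=np.array([.564,.232,-.058])
G=[-.0416,-.0223,-.0003,.0362,-.0316]
def stand_pose(up=0,out=0,lat=0):
    st=ST; c,s=np.cos(st[2]),np.sin(st[2]); Z=np.array([[c,-s,0],[s,c,0],[0,0,1]])
    e=Z@[np.cos(.6109),0,np.sin(.6109)]; n=Z@[-np.sin(.6109),0,np.cos(.6109)]; l=Z@[0,1,0]
    S=np.c_[e,l,n]; N=S@R.from_rotvec([0,G[3],G[4]]).as_matrix().T
    org=place(st,[[6.5,0,93]])[0]+e*up+n*out+l*lat
    pos=org-N@np.array([-G[0],G[2],-G[1]])
    return pos,np.c_[-N[:,0],np.cross(-N[:,2],-N[:,0]),-N[:,2]]
E
python3 d3.py 5 40
```

```text
target [0.5319 0.2329 0.0858]
t 12.63 pos [0.5005 0.2339 0.1392] F [-0.5 -0.1  0.4] open 0.706 q [ 0.35 -0.01  2.16 -0.51  0.47 -0.76]
shift(cur axes) [0.026 0.001 0.309] shift(tgt axes) [0.036 0.005 0.308] turn [ 0.009 -0.03  -0.033]
```

>>> {"name": "arm_command", "arguments": {
  "motion": "0.015 0.002 0.04 0.005 -0.02 -0.02 0; 0.015 0.002 0.07 0.004 -0.01 -0.013 0; 0.005 0 0.08 0 0 0 0; 0 0 0.08 0 0 0 0; 0 0 0.03 0 0 0 0; 0 0 0 0 0 0 0"
}}

```text
time_s: 13.13
eef_pos: [0.5357, 0.2332, 0.0936]
eef_rot: [0.323, 0.014, 0.946, -0.014]
wrist_force: [0.5, 0.2, -0.1]
opening: 0.705
```

```bash
python3 d3.py 5 30; python3 see.py scene b4 395 265;python3 see.py top b4t 220 235
python3 zoom.py pics/b4t_full.png 190 195 65 50 12 pics/z1.png
python3 zoom.py pics/b4_full.png 355 255 65 50 12 pics/z2.png
```

```text
target [0.5376 0.2325 0.0776]
t 13.13 pos [0.5357 0.2332 0.0936] F [ 0.5  0.2 -0.1] open 0.705 q [ 0.34  0.16  2.12 -0.79  0.34 -0.52]
shift(cur axes) [ 0.041 -0.002  0.069] shift(tgt axes) [ 0.04  -0.002  0.07 ] turn [ 0.     0.01  -0.002]
```

View pics/b4.png

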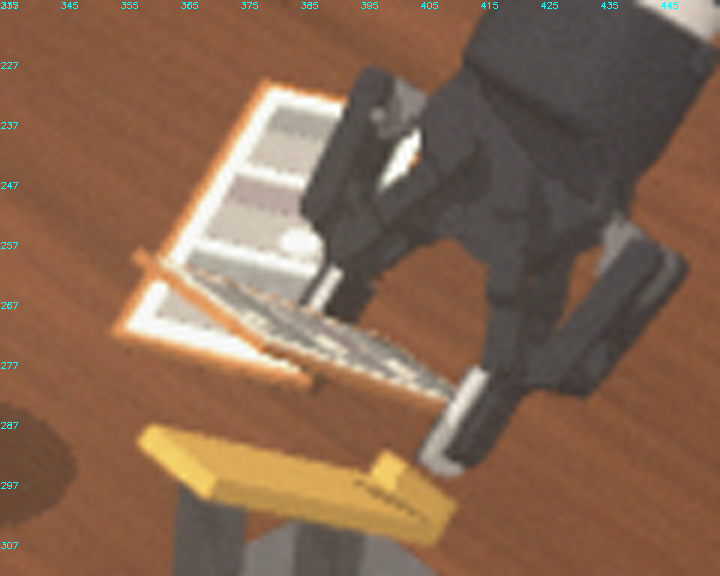

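View pics/z1.png

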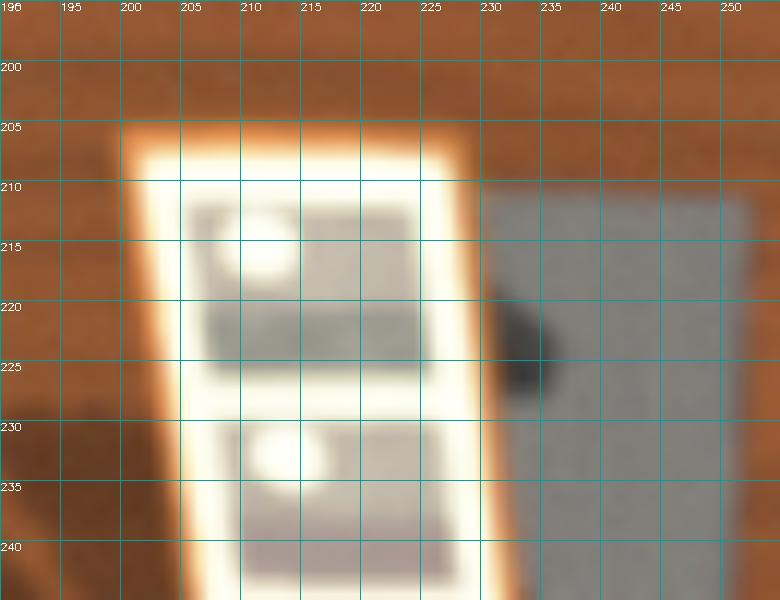

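View pics/z2.png

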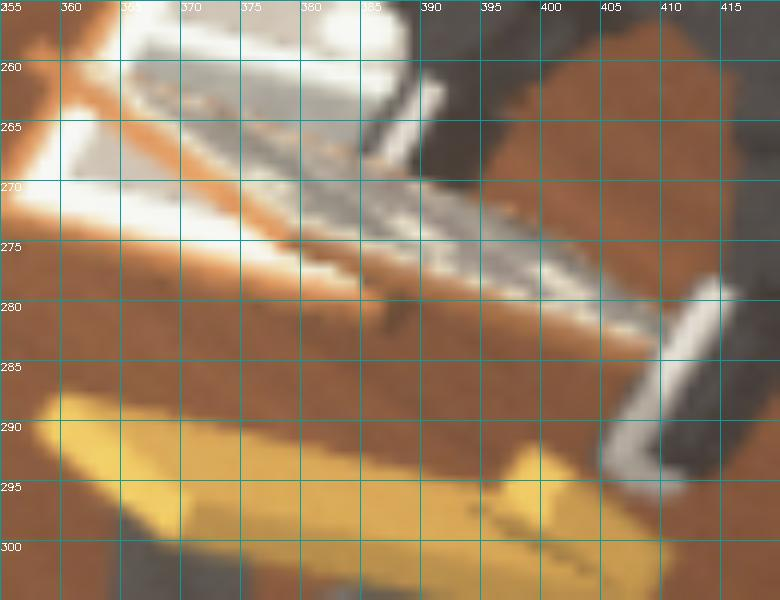

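Run:
```python
from pf import *
pfit([('t',(75,31,4),(199.8,205.2)),('t',(75,-31,4),(228.7,205.2)),('s',(75,-31,4),(358.5,258.3)),('s',(75,31,4),(379.7,272.8)),('s',(75,31,0),(379.2,274.8))])
print(place(ST,[[6.5,0,93]]))
```

```text
a h lat tilt yaw [-0.0424 -0.0233 -0.0017  0.0138 -0.0085]
[[-0.6, 0.7], [-0.9, 0.9], [-0.7, -1.1], [-0.3, 0.6], [-0.9, 0.4]]
origin [0.5548 0.2319 0.1388] xaxis pitch deg 36.93 yaw -0.0324 roll z -0.011
[[0.57048907 0.23162321 0.093     ]]
```

```bash
echo "G=[-.042,-.0228,-.001,.025,-.02]" >> h.py; python3 d3.py 5 12
```

```text
target [0.5475 0.2331 0.0624]
t 13.23 pos [0.5355 0.2335 0.0944] F [-0.7  0.3 -0.1] open 0.705 q [ 0.34  0.15  2.13 -0.79  0.34 -0.52]
shift(cur axes) [0.051 0.003 0.163] shift(tgt axes) [0.047 0.002 0.164] turn [0.001 0.022 0.009]
```

>>> {"name": "arm_command", "arguments": {
  "motion": "0.025 0.002 0.03 0 0.015 0.006 0; 0.02 0 0.05 0 0.007 0.003 0; 0.005 0 0.05 0 0 0 0; 0 0 0.03 0 0 0 0; 0 0 0 0 0 0 0"
}}

```text
time_s: 13.65
eef_pos: [0.5481, 0.2345, 0.0661]
eef_rot: [0.314, 0.019, 0.949, -0.01]
wrist_force: [-0.0, 0.3, -1.4]
opening: 0.706
```

```bash
python3 d3.py 4 2; python3 see.py scene b5 395 265;python3 see.py top b5t 220 235
python3 zoom.py pics/b5t_full.png 190 195 65 50 12 pics/z1.png
python3 zoom.py pics/b5_full.png 350 265 65 50 12 pics/z2.png
```

```text
target [0.5524 0.2328 0.0536]
t 13.65 pos [0.5481 0.2345 0.0661] F [-0.   0.3 -1.4] open 0.706 q [ 0.32  0.24  2.09 -0.83  0.3  -0.46]
shift(cur axes) [ 0.019 -0.007  0.063] shift(tgt axes) [ 0.019 -0.006  0.063] turn [ 0.003  0.003 -0.003]
```

View pics/z2.png

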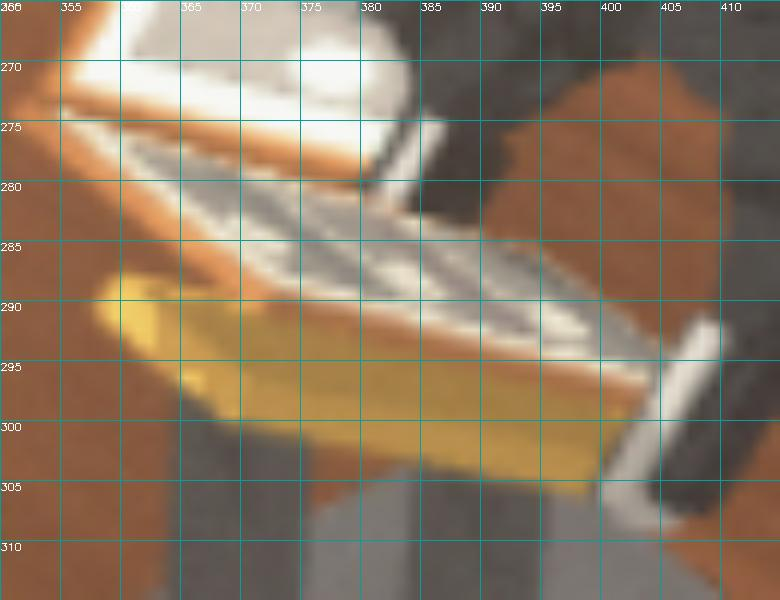

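View pics/b5t.png

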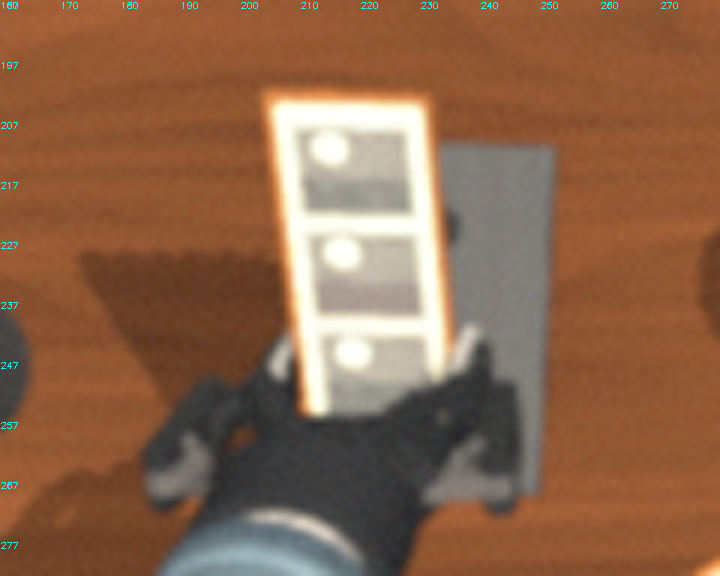

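```bash
python3 zoom.py pics/b5t_full.png 195 195 50 40 15 pics/z1.png
python3 - <<'E'
from pf import *
pfit([('t',(75,31,4),(202.8,202)),('t',(75,-31,4),(231.6,202.5)),('s',(75,-31,4),(351.5,273.3)),('s',(75,31,4),(372,289)),('s',(75,31,0),(371.5,291))])
def rel(org):
    st=ST; c,s=np.cos(st[2]),np.sin(st[2]); Z=np.array([[c,-s,0],[s,c,0],[0,0,1]])
    S=np.c_[Z@[np.cos(.6109),0,np.sin(.6109)],Z@[0,1,0],Z@[-np.sin(.6109),0,np.cos(.6109)]]
    print('rel e,l,n',S.T@(org-place(st,[[6.5,0,93]])[0]))
    return S
o=get_obs()
# final predicted corners
S=rel(np.zeros(3)); s0=place(ST,[[6.5,0,93]])[0]
P4=np.array([s0+S@np.array(x) for x in [(.075,.031,.004),(.075,-.031,.004)]])
R4=np.array([s0+S@np.array(x) for x in [(.055,.017,0),(.055,-.017,0),(-.075,.017,0),(-.075,-.017,0)]])
for c in 'ts': print(proj(c,P4).round(1).tolist(),proj(c,R4).round(1).tolist())
E
```

```text
a h lat tilt yaw [-0.0423 -0.0222 -0.0008  0.0219 -0.017 ]
[[0.5, -0.1], [-0.5, 0.1], [0.1, -0.5], [0.3, 0.3], [-0.3, 0.1]]
origin [0.5685 0.2332 0.1097] xaxis pitch deg 35.38 yaw -0.0579 roll z 0.003
rel e,l,n [-0.50886721 -0.26430355  0.24280422]
[[206.2, 202.5], [233.4, 203.2]] [[213.6, 210.0], [228.4, 210.4], [218.9, 259.0], [232.8, 259.4]]
[[370.2, 296.4], [349.9, 279.7]] [[370.7, 295.7], [359.6, 286.6], [407.1, 303.7], [396.2, 295.2]]
```

View pics/z1.png

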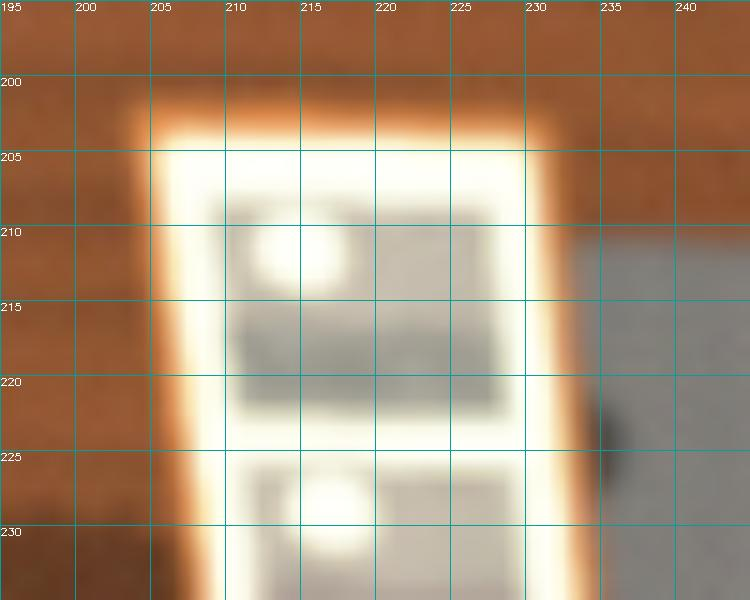

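Seen close, the panel is parallel to the rest (pitch 35.4°, yaw matching), about 15 mm above it and about 2 mm to the left. I lower it with that correction.

>>> {"name": "arm_command", "arguments": {
  "motion": "0.012 -0.008 0.015 0 0 0 0; 0.005 -0.002 0.02 0 0 0 0; 0 0 0.015 0 0 0 0; 0 0 0 0 0 0 0"
}}

```text
time_s: 14.08
eef_pos: [0.5513, 0.2327, 0.0573]
eef_rot: [0.315, 0.019, 0.949, -0.01]
wrist_force: [0.4, 0.8, -0.6]
opening: 0.701
```

```bash
python3 d3.py 4 2; python3 see.py scene b6 395 265;python3 see.py top b6t 220 235
python3 zoom.py pics/b6t_full.png 195 195 50 40 15 pics/z1.png
python3 zoom.py pics/b6_full.png 350 265 65 50 12 pics/z2.png
```

```text
target [0.5524 0.2328 0.0536]
t 14.08 pos [0.5513 0.2327 0.0573] F [ 0.4  0.8 -0.6] open 0.701 q [ 0.32  0.26  2.09 -0.89  0.28 -0.41]
shift(cur axes) [0.007 0.001 0.018] shift(tgt axes) [0.007 0.001 0.018] turn [ 0.004  0.005 -0.003]
```

View pics/z2.png

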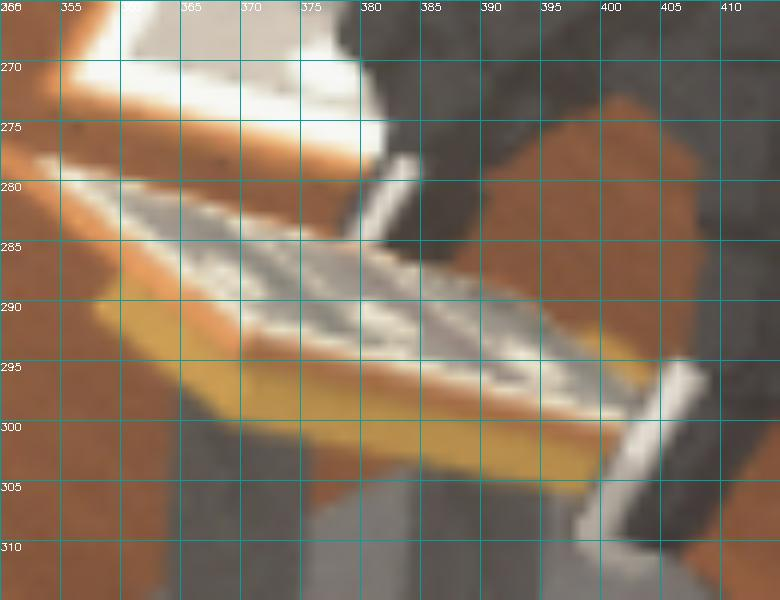

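View pics/z1.png

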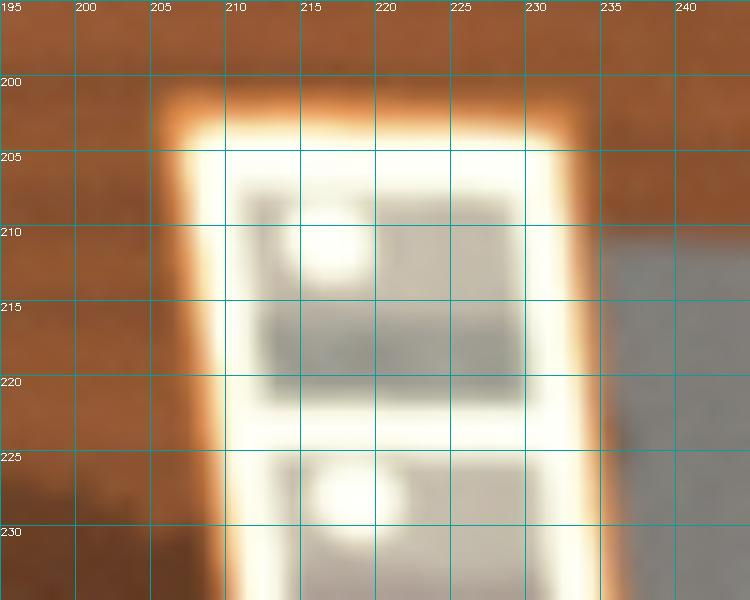

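Lateral alignment is good: the panel's far edge is centred at 219.6, and 219.8 is predicted when seated. About 5 mm is left to go, so I lower gently until contact.

>>> {"name": "arm_command", "arguments": {
  "motion": "0.005 0 0.012 0 0 0 0; 0 0 0.01 0 0 0 0; 0 0 0.008 0 0 0 0; 0 0 0 0 0 0 0"
}}

```text
time_s: 14.52
eef_pos: [0.5542, 0.2328, 0.0528]
eef_rot: [0.316, 0.019, 0.949, -0.01]
wrist_force: [-4.7, -0.7, 6.1]
opening: 0.699
```

```bash
python3 d3.py 4 0; python3 see.py scene b7 395 265;python3 see.py top b7t 220 235
python3 zoom.py pics/b7_full.png 350 265 65 50 12 pics/z2.png
```

```text
target [0.5535 0.2328 0.052 ]
t 14.52 pos [0.5542 0.2328 0.0528] F [-4.7 -0.7  6.1] open 0.699 q [ 0.32  0.28  2.09 -0.92  0.27 -0.38]
shift(cur axes) [ 0.005 -0.     0.001] shift(tgt axes) [ 0.005 -0.     0.001] turn [ 0.004  0.006 -0.003]
```

View pics/z2.png

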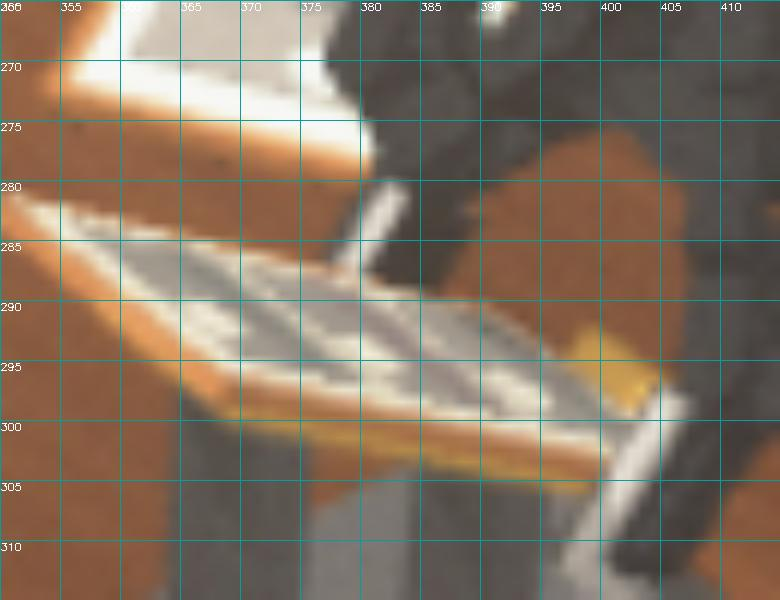

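The panel is in contact with the rest: 7.7 N square to its face. It is still a few mm above the lip, so I slide it down the slope gently.

>>> {"name": "arm_command", "arguments": {
  "motion": "0.01 0 0 0 0 0 0; 0.01 0 0 0 0 0 0; 0.01 0 0 0 0 0 0; 0 0 0 0 0 0 0"
}}

```text
time_s: 14.95
eef_pos: [0.5505, 0.2337, 0.0506]
eef_rot: [0.317, 0.018, 0.948, -0.009]
wrist_force: [-2.7, -0.3, 1.6]
opening: 0.708
```

```bash
python3 d3.py 0 0; python3 see.py scene b8 395 265;python3 see.py top b8t 220 235
python3 zoom.py pics/b8_full.png 350 265 65 50 12 pics/z2.png
```

```text
target [0.5503 0.233  0.0497]
t 14.95 pos [0.5505 0.2337 0.0506] F [-2.7 -0.3  1.6] open 0.708 q [ 0.32  0.28  2.09 -0.96  0.27 -0.34]
shift(cur axes) [ 0.004 -0.004  0.003] shift(tgt axes) [ 0.004 -0.004  0.003] turn [ 0.005  0.01  -0.003]
```

View pics/z2.png

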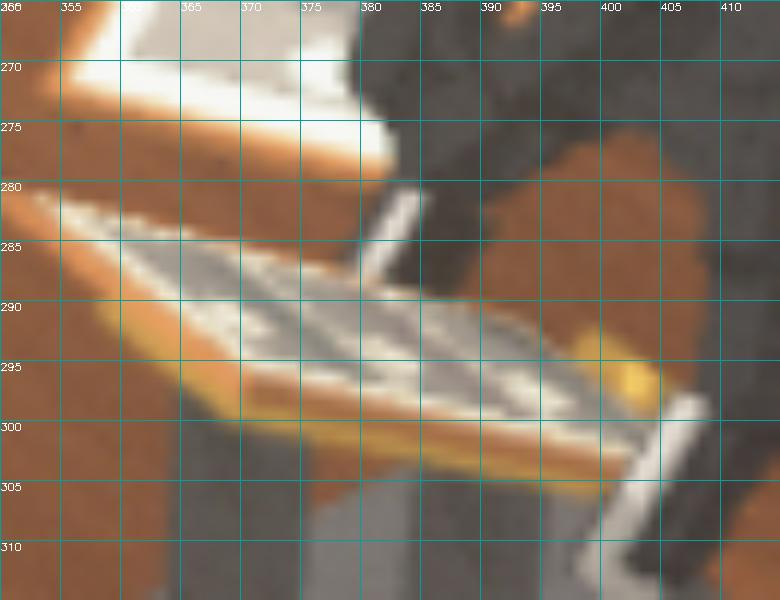

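View pics/b8t.png

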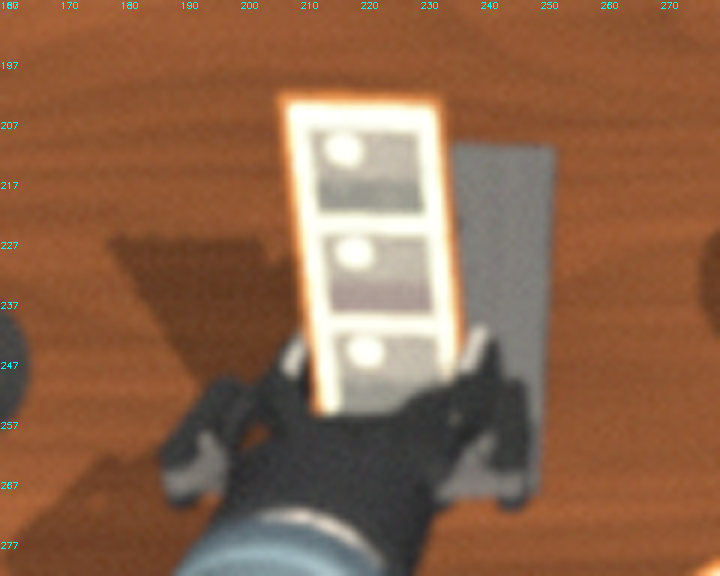

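>>> {"name": "arm_command", "arguments": {
  "motion": "0.01 0 0.002 0 0 0 0; 0.01 0 0.002 0 0 0 0; 0 0 0 0 0 0 0"
}}

```text
time_s: 15.3
eef_pos: [0.5499, 0.2339, 0.05]
eef_rot: [0.319, 0.019, 0.947, -0.009]
wrist_force: [-4.7, 0.2, 2.7]
opening: 0.707
```

```bash
python3 d3.py 0 0
```

```text
target [0.5503 0.233  0.0497]
t 15.3 pos [0.5499 0.2339 0.05  ] F [-4.7  0.2  2.7] open 0.707 q [ 0.32  0.28  2.1  -0.99  0.26 -0.31]
shift(cur axes) [-0.001 -0.005  0.002] shift(tgt axes) [-0.001 -0.005  0.002] turn [ 0.005  0.014 -0.003]
```

Feels like it is against the lip, and the image shows it centred (far edge centre 220.2 px). I release.

>>> {"name": "arm_command", "arguments": {
  "motion": "0 0 0 0 0 0 0.72; 0 0 0 0 0 0 0.76; 0 0 0 0 0 0 0.85; 0 0 0 0 0 0 1; 0 0 0 0 0 0 1; 0 0 0 0 0 0 1; 0 0 0 0 0 0 1"
}}

```text
time_s: 15.88
eef_pos: [0.5498, 0.2337, 0.049]
eef_rot: [0.319, 0.019, 0.948, -0.009]
wrist_force: [0.5, 0.9, -0.4]
opening: 1.006
```

```bash
python3 d3.py 0 0; python3 see.py scene c1 395 275;python3 see.py top c1t 220 235
```

```text
target [0.5503 0.233  0.0497]
t 15.88 pos [0.5498 0.2337 0.049 ] F [ 0.5  0.9 -0.4] open 1.006 q [ 0.32  0.28  2.1  -0.99  0.26 -0.3 ]
shift(cur axes) [-0.004 -0.004 -0.001] shift(tgt axes) [-0.004 -0.004 -0.001] turn [ 0.005  0.013 -0.003]
```

View pics/c1.png

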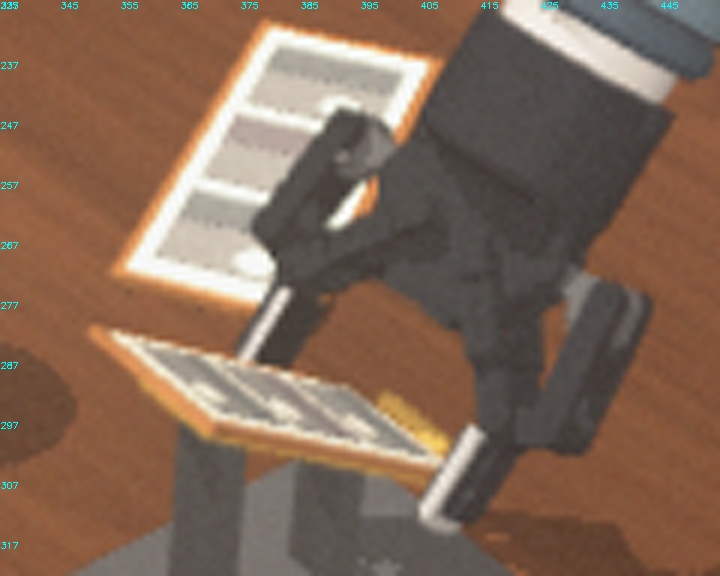

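View pics/c1t.png

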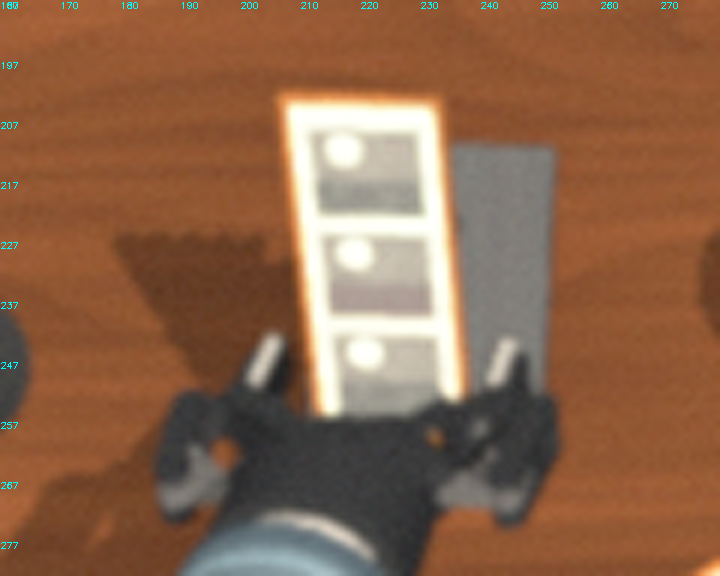

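The panel rests on the stand and the fingers are clear on both sides. I back off along the tool axis.

>>> {"name": "arm_command", "arguments": {
  "motion": "0 0 -0.03 0 0 0 1; 0 0 -0.06 0 0 0 1; 0 0 -0.1 0 0 0 1; 0 0 -0.12 0 0 0 1; 0 0 -0.15 0 0 0 1; 0 0 -0.15 0 0 0 1; 0 0 -0.15 0 0 0 1; 0 0 -0.1 0 0 0 1; 0 0 0 0 0 0 1"
}}

```text
time_s: 16.73
eef_pos: [0.4408, 0.2383, 0.1893]
eef_rot: [0.315, 0.019, 0.949, -0.009]
wrist_force: [1.1, 0.4, 0.6]
opening: 0.999
```

```bash
python3 d3.py 0 0; python3 see.py scene c2 395 290;python3 see.py top c2t 220 235
python3 zoom.py pics/c2t_full.png 195 195 50 72 8 pics/z1.png
python3 zoom.py pics/c2_full.png 345 275 65 50 12 pics/z2.png
```

```text
target [0.5503 0.233  0.0497]
t 16.73 pos [0.4408 0.2383 0.1893] F [1.1 0.4 0.6] open 0.999 q [ 0.44 -0.23  2.24 -0.51  0.61 -0.75]
shift(cur axes) [-0.021 -0.001  0.887] shift(tgt axes) [-0.027  0.004  0.887] turn [ 0.005  0.006 -0.004]
```

View pics/z2.png

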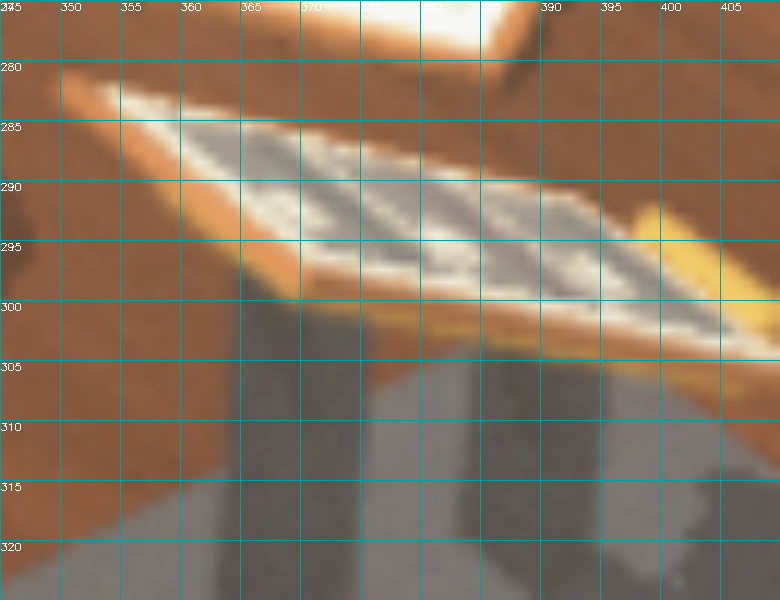

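View pics/z1.png

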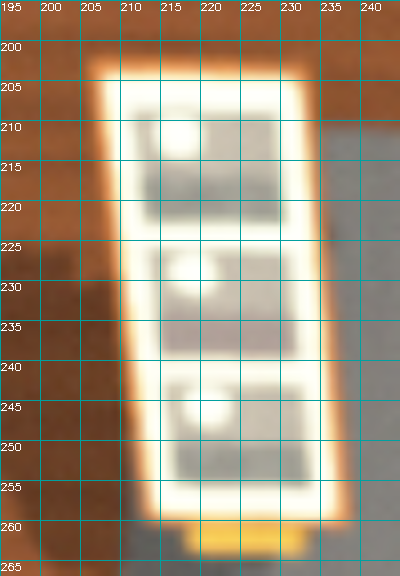

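View pics/c2_full.png

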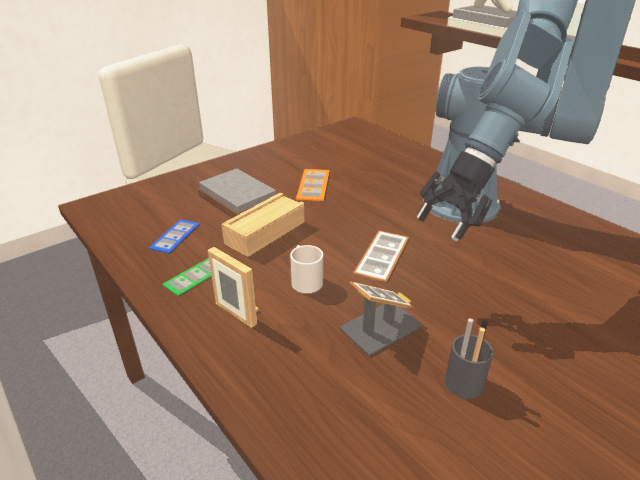

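The panel lies flat on the rest. Its low edge meets the lip at v≈260 in the top view, centred at 225 px against the lip's 225.6. The far corner at (370,297) matches the predicted seat corner (370,296). Mug, frame, books and pen cup look unmoved, and the arm is clear, so I hand in.

Run:
```python
from bench import *
for t in ["mug","frame","books","pencup"]:
    camera("scene") if t=="mug" else None
    print(t,[(round(d["conf"],2),[round(v) for v in d["box"]]) for d in search_frame("scene",t)][:1])
print(hand_in())
```

```text
mug [(0.6, [290, 247, 324, 292])]
frame [(0.68, [340, 293, 420, 353])]
books [(0.56, [199, 167, 277, 216])]
pencup [(0.89, [443, 320, 490, 398])]
the job is handed in; nothing more can be done
None
```

The photo panel is on the display stand, picture up, flat on the sloping rest and against the lip. I handed the job in at about 17 s on the robot's clock, with the gripper clear of everything.

**What I did:** I pressed the shut fingertips on the small white panel and dragged it until it stuck out about 57 mm over the tray's open front. I then gripped its long edges, lifted it, tilted it to the slope and lowered it onto the rest. I slid it down to the lip, opened the gripper and backed away.

**Last checks that agreed:**
- **Centring:** at the low end the panel's centre is within about 1.5 mm of the lip's centre (225.0 against 225.6 px in the top view).
- **Angle:** it is turned about 0.5° from the rest's edges.
- **Seat:** its upper corner shows within about 1 px of where a fully seated panel should be.
- **Other things:** mug, books and pen cup were found within a few pixels of where they started. The picture frame looks unmoved in the last picture.

**Checks that failed or disagreed:**
- **Frame detection:** the final detector call for the frame marked the stand instead, so the frame is confirmed only by eye.
- **Lip contact:** the wrist force did not clearly show the panel touching the lip. I judged that contact from the pictures.
- **Angle in the gripper:** two measurements of how the panel sat in the gripper differed by about 1.3°, so I used a value between them. A third measurement, closer to the rest, agreed with that value.

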